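# Rattle-check canisters and load the index slide

### The arm

A 6-joint arm with a two-finger parallel gripper is mounted at the origin on the work surface. World frame = base frame: x ahead of the robot, y to its left, z up, the work surface at z = 0. Lengths are in m, angles in rad, forces in N, time in s.
With the tool pointing down it reaches from about 0.275 to 0.875 m from the base axis. Payload 12.5 kg.
Tool frame: the origin (TCP) lies at the very end of the fingers, on their centre line; the grasp point (between the pads) lies 19 mm behind it; z points along the fingers, y is the direction in which the jaws open and shut (so a half turn about z gives the same grasp; the last joint's range is limited). The gripper opens to 85 mm and grips with 20 to 120 N. Pads are 22 mm wide; open, the fingers measure 114 mm over their backs; the gripper's body (76 mm by 85 mm) begins 54 mm behind the grasp point. The pads swing forward as they close: fully open they stand 13 mm farther back than shut.
Start: joints at [-1.312, 0.351, 1.652, -0, 1.139, -0.085], TCP at [0.185, -0.518, 0.231] pointing down, gripper open.
Joint ranges: [-2.75, 2.75], [-0.79, 2.1], [0.01, 2.65], [-1.57, 4.71], [0.07, 3.14], [-2.87, 2.87]. Speed limits (rad/s): [2.22, 2.22, 2.79, 3.14, 3.14, 3.14].

### API

Orientations are given as [roll, pitch, yaw] about the fixed x, y, z axes, in that order (R = Rz(yaw) Ry(pitch) Rx(roll)).
In Python, from station import arm, eyes gives the robot as it stands. The module is installed in compiled form; this text tells all that it offers.
- The arm moves only by the tool apply_moves, never from a script. Its argument "series" is a list of rows, each a list of 6 numbers: the shift along the tool's x, y, z in mm, then the turn, a rotation vector about the tool's x, y, z in rad. In form: [[dx, dy, dz, rx, ry, rz], ...]. A call has 1 to 20 rows; each row is the pose to reach, as a shift and turn from the pose commanded when the call began, along the tool's axes at that moment; what a row does not reach only later rows make up. A row lasts 1/10 s, in which the tool goes at most 50 mm and 8.59 degrees, less where a joint would pass 70% of its speed; a pose out of reach is approached as far as the arm can. A call with a gripper value outside its range is refused whole. "grip" is the opening, from -1 (shut) to 1 (fully open), set as the call begins (left out, the last holds). The fingers move at their own pace and stop on an object; the grip force is fixed at half the most. Time passes only in rows, so rows that repeat a pose let the fingers close. It gives the time, the measured TCP pose, the force and the opening at its end, in the units of the state.
- arm.get_state(): the state, without advancing time (a new reading comes with each control period).
- eyes.camera(name): name is "scene" or "top"; returns a dict with "frame" (400x640x3 uint8, red, green, blue), "intrinsics" (3x3 intrinsics, pixels), "k1" (the pictures are not rectified: a ray, as slopes to the right and down, at radius r is drawn at 1 + k1 r^2 times it, then the intrinsics apply), "R" (3x3) and "t" (3): a world point X has camera coordinates R X + t. Camera axes: x right, y down, z forward; pixel columns grow to the right and rows downward; lengths in m; the calibration is good to about 2 mm. A picture is of the moment at which its call begins. There is no depth.
- arm.hand_in(): hands the job in, once; it reports no verdict.
The state is a dict: "clock": time; "q": joint angles; "joint_velocities": joint speeds; "effort": joint torques, N m; "eef_pos": TCP position; "eef_rot": TCP orientation; "contact_force": force on the tool from outside, world axes, zero at the start; "moment": the same for the moment, N m; "finger_gap": finger opening in m.
Only numpy, scipy, OpenCV 4.12 (cv2) and the standard library are available. Lean on these libraries where they do the work, as an engineer would, in place of code of your own. Each camera call takes 0.05 s, during which the arm holds its last target. There are 200 camera calls.

### The job

First pull the slide's spring knob up, bring the carriage back one notch to the knob end and let the knob snap in. Move any filler block in its pockets to stand on the rubber mat, and shake each of the four sealed canisters gently to feel whether a core has broken loose inside: stand every one that rattles upright in the grey reject tray, not stacked, and seat every sound one flat and square in a pocket of the carriage. When all are sorted, pull the knob again, move the carriage one notch towards the end stop, back to its middle notch, and let it lock; leave the bottle, the flange and the spanner alone.

Things in the scene. Friction and masses are not known exactly. Their poses are not given: they have to be found in the camera images.
- can0_mid (a point): closed aluminium box 92 (x, length) x 48 (y) x 56 mm (z up), 0.21 to 0.56 kg empty, two black caps 5 mm high on its lid; one of four that look alike. This point: its centre, 28 mm above its underside. Sound: nothing moves inside. Bad: a 0.19 kg steel ball, 36 mm diameter, rolls freely 48 mm along its length and knocks on the end walls when tipped 20 degrees or jogged lengthwise. Weight alone tells nothing
- can1_mid (a point): closed aluminium box 92 (x, length) x 48 (y) x 56 mm (z up), 0.21 to 0.56 kg empty, two black caps 5 mm high on its lid; one of four that look alike. This point: its centre, 28 mm above its underside. Sound: nothing moves inside. Bad: a 0.19 kg steel ball, 36 mm diameter, rolls freely 48 mm along its length and knocks on the end walls when tipped 20 degrees or jogged lengthwise. Weight alone tells nothing
- can2_mid (a point): closed aluminium box 92 (x, length) x 48 (y) x 56 mm (z up), 0.21 to 0.56 kg empty, two black caps 5 mm high on its lid; one of four that look alike. This point: its centre, 28 mm above its underside. Sound: nothing moves inside. Bad: a 0.19 kg steel ball, 36 mm diameter, rolls freely 48 mm along its length and knocks on the end walls when tipped 20 degrees or jogged lengthwise. Weight alone tells nothing
- can3_mid (a point): closed aluminium box 92 (x, length) x 48 (y) x 56 mm (z up), 0.21 to 0.56 kg empty, two black caps 5 mm high on its lid; one of four that look alike. This point: its centre, 28 mm above its underside. Sound: nothing moves inside. Bad: a 0.19 kg steel ball, 36 mm diameter, rolls freely 48 mm along its length and knocks on the end walls when tipped 20 degrees or jogged lengthwise. Weight alone tells nothing
- filler0_grip (a point): filler block of white plastic, 0.18 kg: base 92 (x) x 48 (y) x 26 mm with an upright grip rib 60 (x) x 16 (y) x 32 mm on its middle, 58 mm high in all. One or two of three are there, each seated in a pocket at the start (None throughout: absent). This point: middle of the rib, 42 mm above the underside
- filler1_grip (a point): filler block of white plastic, 0.18 kg: base 92 (x) x 48 (y) x 26 mm with an upright grip rib 60 (x) x 16 (y) x 32 mm on its middle, 58 mm high in all. One or two of three are there, each seated in a pocket at the start (None throughout: absent). This point: middle of the rib, 42 mm above the underside
- filler2_grip (a point): filler block of white plastic, 0.18 kg: base 92 (x) x 48 (y) x 26 mm with an upright grip rib 60 (x) x 16 (y) x 32 mm on its middle, 58 mm high in all. One or two of three are there, each seated in a pocket at the start (None throughout: absent). This point: middle of the rib, 42 mm above the underside
- mat: flat black rubber mat fixed on the bench, 150 (x) x 180 (y) x 3 mm, empty; origin at the centre of its underside
- tray: open grey plastic reject tray fixed to the table, 220 mm (its x) x 170 mm (its y) x 30 mm high, walls and floor 4 mm thick; origin at the centre of its underside
- slide: index slide fixed to the table: aluminium base plate 446 mm (its x axis, the direction of travel) x 84 mm x 12 mm, carrying a grey carriage; origin at the centre of the plate's underside. Its +x end carries the dark steel end stop, its -x end is the knob end
- carriage (a joint): travel of the carriage along the slide's +x (away from the knob end, towards the end stop), m. It locks at three notches: 0 (nearest the knob end, for loading), 0.030 (middle; there at the start) and 0.060, with 2 mm of play either way. Unlocked it slides against about 1.5 N
- knob_grip (a point): black round spring knob upright on the carriage's knob end: grip 28 mm diameter, 26 mm high, under a flange 36 mm wide, 6 mm thick. This point: middle of the grip, 64 mm above the table when locked; the flange starts 12 mm above it; a collar of 20 mm diameter ends 20 mm below it, the carriage deck lies 34 mm below it. It moves with the carriage
- plunger (a joint): how far the spring knob is pulled straight up, m: 0 locked (pin in its notch), 0.014 fully out. The pin is 6 mm deep in: hold the knob 7 mm or more out to slide the carriage; the spring pulls with 5 N at 0, 12 N at full pull. Let go over a notch it snaps down to 0; between notches it rides on a rib at about 0.006
- pocket0 (a point): nearest the knob of the three equal pockets in the carriage's top: 97 mm along the slide's x (the point's x axis) x 53 mm across, rim 10 mm high and 6 mm thick, pitch 103 mm. This point is the centre of the pocket's floor, 30 mm above the table; a canister seated in it, its length along the slide, has its centre 28 mm above this point. It moves with the carriage
- pocket1 (a point): middle of the three equal pockets in the carriage's top: 97 mm along the slide's x (the point's x axis) x 53 mm across, rim 10 mm high and 6 mm thick, pitch 103 mm. This point is the centre of the pocket's floor, 30 mm above the table; a canister seated in it, its length along the slide, has its centre 28 mm above this point. It moves with the carriage
- pocket2 (a point): nearest the end stop of the three equal pockets in the carriage's top: 97 mm along the slide's x (the point's x axis) x 53 mm across, rim 10 mm high and 6 mm thick, pitch 103 mm. This point is the centre of the pocket's floor, 30 mm above the table; a canister seated in it, its length along the slide, has its centre 28 mm above this point. It moves with the carriage
- wash_bottle: white plastic bottle 60 mm diameter, 160 mm high, bystander; origin at its foot's centre
- flange: turned steel pipe flange 70 mm diameter, 50 mm high, bystander; origin at its underside's centre
- spanner: steel spanner 170 mm long lying flat, bystander; origin under its middle
Mind the look-alikes: they are no part of the job. What is shaped like the part that bears can2_mid but orange or purple is not meant.

How it is judged:
On the way, in this order (a step that is already met when the one before it is completed fails the run):
1. the carriage is brought back to its loading notch at the knob end and locked there (value of joint carriage below 0.0035 m and value of joint plunger below 0.002 m), for 0.2 s.
2. every canister is sorted and let go while the carriage is locked at its loading notch: rattling ones upright in the reject tray, sound ones seated in pockets; and the fillers stand on the mat (height (world z) of each of can0_mid, can1_mid, can2_mid, can3_mid below 0.061 m and angle between each of can0_mid, can1_mid, can2_mid, can3_mid's own z axis and vertical below 0.06 rad and x of core0_c0 in the frame of tray between -0.106 and 0.106 m and y of core0_c0 in the frame of tray between -0.081 and 0.081 m and (((horizontal distance between can0_mid and pocket0 below 0.006 m and z of can0_mid in the frame of pocket0 below 0.0305 m) or (horizontal distance between can0_mid and pocket1 below 0.006 m and z of can0_mid in the frame of pocket1 below 0.0305 m) or (horizontal distance between can0_mid and pocket2 below 0.006 m and z of can0_mid in the frame of pocket2 below 0.0305 m)) or (x of core0_c0 in the frame of tray between -0.106 and 0.106 m and y of core0_c0 in the frame of tray between -0.081 and 0.081 m)) and x of core1_c0 in the frame of tray between -0.106 and 0.106 m and y of core1_c0 in the frame of tray between -0.081 and 0.081 m and (((horizontal distance between can1_mid and pocket0 below 0.006 m and z of can1_mid in the frame of pocket0 below 0.0305 m) or (horizontal distance between can1_mid and pocket1 below 0.006 m and z of can1_mid in the frame of pocket1 below 0.0305 m) or (horizontal distance between can1_mid and pocket2 below 0.006 m and z of can1_mid in the frame of pocket2 below 0.0305 m)) or (x of core1_c0 in the frame of tray between -0.106 and 0.106 m and y of core1_c0 in the frame of tray between -0.081 and 0.081 m)) and x of core2_c0 in the frame of tray between -0.106 and 0.106 m and y of core2_c0 in the frame of tray between -0.081 and 0.081 m and (((horizontal distance between can2_mid and pocket0 below 0.006 m and z of can2_mid in the frame of pocket0 below 0.0305 m) or (horizontal distance between can2_mid and pocket1 below 0.006 m and z of can2_mid in the frame of pocket1 below 0.0305 m) or (horizontal distance between can2_mid and pocket2 below 0.006 m and z of can2_mid in the frame of pocket2 below 0.0305 m)) or (x of core2_c0 in the frame of tray between -0.106 and 0.106 m and y of core2_c0 in the frame of tray between -0.081 and 0.081 m)) and x of core3_c0 in the frame of tray between -0.106 and 0.106 m and y of core3_c0 in the frame of tray between -0.081 and 0.081 m and (((horizontal distance between can3_mid and pocket0 below 0.006 m and z of can3_mid in the frame of pocket0 below 0.0305 m) or (horizontal distance between can3_mid and pocket1 below 0.006 m and z of can3_mid in the frame of pocket1 below 0.0305 m) or (horizontal distance between can3_mid and pocket2 below 0.006 m and z of can3_mid in the frame of pocket2 below 0.0305 m)) or (x of core3_c0 in the frame of tray between -0.106 and 0.106 m and y of core3_c0 in the frame of tray between -0.081 and 0.081 m)) and x of filler0_grip in the frame of mat between -0.08 and 0.08 m and y of filler0_grip in the frame of mat between -0.095 and 0.095 m and height (world z) of each of filler0_grip, filler1_grip, filler2_grip below 0.052 m and angle between each of filler0_grip, filler1_grip, filler2_grip's own z axis and vertical below 0.1 rad and x of filler1_grip in the frame of mat between -0.08 and 0.08 m and y of filler1_grip in the frame of mat between -0.095 and 0.095 m and x of filler2_grip in the frame of mat between -0.08 and 0.08 m and y of filler2_grip in the frame of mat between -0.095 and 0.095 m and linear speed of each of filler0, filler1, filler2, can0, can1, can2, can3 below 0.03 m/s and value of joint carriage below 0.005 m and value of joint plunger below 0.003 m and contact force between the fingers and can0 below 0.2 N and contact force between the fingers and can1 below 0.2 N and contact force between the fingers and can2 below 0.2 N and contact force between the fingers and can3 below 0.2 N), for 0.2 s.
3. the spring knob is pulled out of its notch (value of joint plunger above 0.0062 m), for 0.1 s.
At the end, for the whole second after the job is handed in: fillers stand on the mat; rattling canisters stand in the reject tray (not stacked), sound ones flat in pockets (centre within 6 mm, at most 2.5 mm proud), all still and upright (0.06 rad); carriage at its middle notch (0.0265 to 0.0335 m), knob down (under 2 mm) (height (world z) of each of can0_mid, can1_mid, can2_mid, can3_mid below 0.061 m and angle between each of can0_mid, can1_mid, can2_mid, can3_mid's own z axis and vertical below 0.06 rad and x of core0_c0 in the frame of tray between -0.106 and 0.106 m and y of core0_c0 in the frame of tray between -0.081 and 0.081 m and (((horizontal distance between can0_mid and pocket0 below 0.006 m and z of can0_mid in the frame of pocket0 below 0.0305 m) or (horizontal distance between can0_mid and pocket1 below 0.006 m and z of can0_mid in the frame of pocket1 below 0.0305 m) or (horizontal distance between can0_mid and pocket2 below 0.006 m and z of can0_mid in the frame of pocket2 below 0.0305 m)) or (x of core0_c0 in the frame of tray between -0.106 and 0.106 m and y of core0_c0 in the frame of tray between -0.081 and 0.081 m)) and x of core1_c0 in the frame of tray between -0.106 and 0.106 m and y of core1_c0 in the frame of tray between -0.081 and 0.081 m and (((horizontal distance between can1_mid and pocket0 below 0.006 m and z of can1_mid in the frame of pocket0 below 0.0305 m) or (horizontal distance between can1_mid and pocket1 below 0.006 m and z of can1_mid in the frame of pocket1 below 0.0305 m) or (horizontal distance between can1_mid and pocket2 below 0.006 m and z of can1_mid in the frame of pocket2 below 0.0305 m)) or (x of core1_c0 in the frame of tray between -0.106 and 0.106 m and y of core1_c0 in the frame of tray between -0.081 and 0.081 m)) and x of core2_c0 in the frame of tray between -0.106 and 0.106 m and y of core2_c0 in the frame of tray between -0.081 and 0.081 m and (((horizontal distance between can2_mid and pocket0 below 0.006 m and z of can2_mid in the frame of pocket0 below 0.0305 m) or (horizontal distance between can2_mid and pocket1 below 0.006 m and z of can2_mid in the frame of pocket1 below 0.0305 m) or (horizontal distance between can2_mid and pocket2 below 0.006 m and z of can2_mid in the frame of pocket2 below 0.0305 m)) or (x of core2_c0 in the frame of tray between -0.106 and 0.106 m and y of core2_c0 in the frame of tray between -0.081 and 0.081 m)) and x of core3_c0 in the frame of tray between -0.106 and 0.106 m and y of core3_c0 in the frame of tray between -0.081 and 0.081 m and (((horizontal distance between can3_mid and pocket0 below 0.006 m and z of can3_mid in the frame of pocket0 below 0.0305 m) or (horizontal distance between can3_mid and pocket1 below 0.006 m and z of can3_mid in the frame of pocket1 below 0.0305 m) or (horizontal distance between can3_mid and pocket2 below 0.006 m and z of can3_mid in the frame of pocket2 below 0.0305 m)) or (x of core3_c0 in the frame of tray between -0.106 and 0.106 m and y of core3_c0 in the frame of tray between -0.081 and 0.081 m)) and x of filler0_grip in the frame of mat between -0.08 and 0.08 m and y of filler0_grip in the frame of mat between -0.095 and 0.095 m and height (world z) of each of filler0_grip, filler1_grip, filler2_grip below 0.052 m and angle between each of filler0_grip, filler1_grip, filler2_grip's own z axis and vertical below 0.1 rad and x of filler1_grip in the frame of mat between -0.08 and 0.08 m and y of filler1_grip in the frame of mat between -0.095 and 0.095 m and x of filler2_grip in the frame of mat between -0.08 and 0.08 m and y of filler2_grip in the frame of mat between -0.095 and 0.095 m and linear speed of each of filler0, filler1, filler2, can0, can1, can2, can3 below 0.03 m/s and value of joint carriage between 0.0265 and 0.0335 m and value of joint plunger below 0.002 m); the robot touches nothing.
It fails at once if wash_bottle is disturbed: moved more than 25 mm (distance of wash_bottle from where it was at the start of the episode above 0.025 m).
It fails at once if flange is disturbed: moved more than 25 mm (distance of flange from where it was at the start of the episode above 0.025 m).
It fails at once if spanner is disturbed: moved more than 25 mm (distance of spanner from where it was at the start of the episode above 0.025 m).
It fails at once if a held canister is shaken harshly: faster than 1.2 m/s in the fingers ((linear speed of can0 above 1.2 m/s and contact force between the fingers and can0 above 5 N) or (linear speed of can1 above 1.2 m/s and contact force between the fingers and can1 above 5 N) or (linear speed of can2 above 1.2 m/s and contact force between the fingers and can2 above 5 N) or (linear speed of can3 above 1.2 m/s and contact force between the fingers and can3 above 5 N)).
Of filler0, filler1, filler2 only 1 to 2 are there at a start; the rules pass over those that are not, and their reading is None.
Of core0, core1, core2, core3 only 1 to 2 are there at a start; the rules pass over those that are not, and their reading is None.
At some moment in a run one of can0, can1, can2, can3 may be knocked a few centimetres aside while the robot is not near it.
Once in a run the grip may slacken for a moment while it holds something.
It also fails if it takes over 210 s, if anything falls off the work surface, if the arm or the gripper's body presses on something with over 40 N, if the wrist force passes 120 N, or if a joint passes its speed limit or range.

## Working session

There is one attempt and no reset: what is moved stays moved. The work goes in short steps, Python scripts to look and compute and a tool call to move; the robot and the scene stay as the last step left them, time stands still between calls to the robot, and variables do not carry over. Pictures are saved under pics/ and viewed, about 12 in all and at most 16, crops included, and the job is handed in when it is done.

Besides the shell and the picture viewer there is one more tool, called after "Emit:" as a command line: name --pt "numbers of a row" for each row, then --argument value for the rest. apply_moves: Moves the arm, as the interface text tells. Its arguments: {"type":"object","properties":{"series":{"type":"array"},"grip":{"type":"number"}},"required":["series"]}

```bash
mkdir -p pics; cat > h.py <<'E'
import numpy as np, cv2
from station import arm, eyes
def snap(n,fn=None):
    c=eyes.camera(n)
    if fn: cv2.imwrite('pics/'+fn,c['frame'][:,:,::-1])
    return c
def proj(c,X):
    p=np.array(c['R'])@np.array(X)+np.array(c['t']); s=p[:2]/p[2]; r2=s@s
    s=s*(1+c['k1']*r2); K=np.array(c['intrinsics']); return K[:2,:2]@s+K[:2,2]
def ray(c,uv):
    K=np.array(c['intrinsics']); d=np.linalg.solve(K[:2,:2],np.array(uv,float)-K[:2,2]); s=d.copy()
    for _ in range(20): s=d/(1+c['k1']*(s@s))
    R=np.array(c['R']); return -R.T@np.array(c['t']), R.T@np.array([s[0],s[1],1])
def onz(c,uv,z):
    o,d=ray(c,uv); return o+d*(z-o[2])/d[2]
E
python3 - <<'E'
from h import *
for n in('top','scene'):
    c=snap(n,n+'0.png'); o,d=ray(c,(320,200)); print(n,o,d,c['k1'],np.array(c['intrinsics']).round(1).tolist())
print(arm.get_state())
E
```

```text
top [0.31561546 0.03584897 1.46931552] [ 0.1991645   0.00715666 -0.98044109] -0.0682177838052487 [[508.8, 0.0, 328.4], [0.0, 508.8, 213.6], [0.0, 0.0, 1.0]]
scene [ 1.15346819 -0.26127998  0.97224245] [-0.54863137  0.27447441 -0.78973938] -0.1365823318230171 [[460.0, 0.0, 322.0], [0.0, 460.0, 200.7], [0.0, 0.0, 1.0]]
{'clock': 0.1, 'q': array([-1.31158998e+00,  3.51215713e-01,  1.65238525e+00,  1.83379726e-05,
        1.13908984e+00, -8.45958538e-02]), 'joint_velocities': array([-0.00013481,  0.00050553, -0.00163972, -0.00075606,  0.00027695,
        0.00145383]), 'effort': array([-3.52094025e-05, -5.06834507e+01, -2.91875124e+01, -9.87973112e-05,
        2.70173732e-03,  3.29870181e-05]), 'eef_pos': array([ 0.18533916, -0.51750399,  0.23078442]), 'eef_rot': array([-3.14049984e+00, -1.09375669e-04,  3.43794456e-01]), 'contact_force': array([-0.11784169,  0.27944067, -1.14547969]), 'moment': array([-0.02643975, -0.01460708, -0.08592494]), 'finger_gap': 0.08541556274095455}
```

View pics/top0.png

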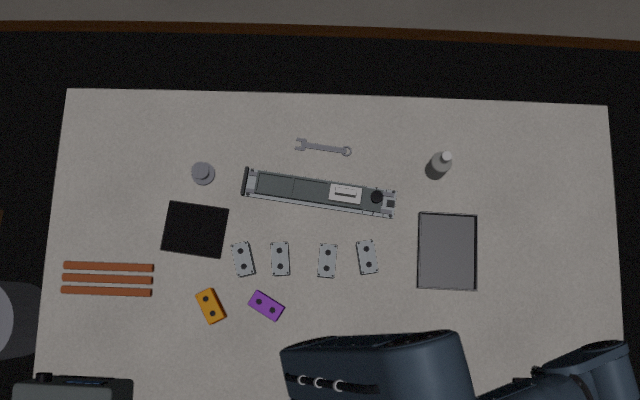

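View pics/scene0.png

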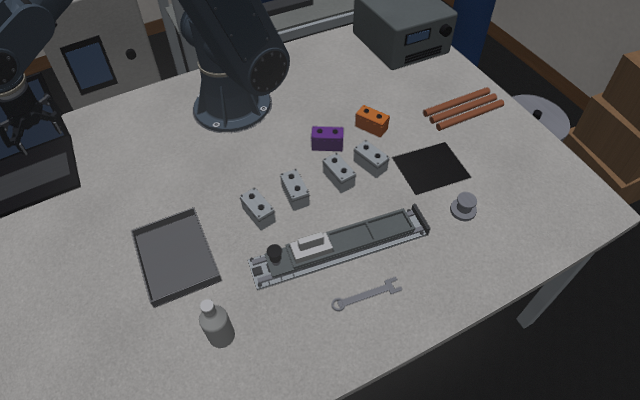

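The top view shows four grey canisters at about (243,259), (280,259), (327,260) and (367,257). The slide has its knob at (377,197), a filler in pocket 0 at (345,193) and its end stop at (245,181). The tray is at (447,251), the mat at (195,230) and the decoys at (211,306) and (267,305).

```bash
cat >> h.py <<'E'
def caps(c,roi,thr=60,amin=12,amax=120):
    g=cv2.cvtColor(c['frame'],cv2.COLOR_RGB2GRAY); x0,y0,x1,y1=roi; G=g[y0:y1,x0:x1]
    n,l,s,ce=cv2.connectedComponentsWithStats((G<thr).astype(np.uint8))
    return [(ce[i]+[x0,y0],s[i,4]) for i in range(1,n) if amin<=s[i,4]<=amax]
E
python3 - <<'E'
from h import *
c=snap('top')
print('caps');B=caps(c,(225,235,390,282),thr=90,amin=6)
for ce,a in B: print(ce.round(1),a,onz(c,ce,.061)[:2].round(4))
g=cv2.cvtColor(c['frame'],cv2.COLOR_RGB2GRAY)
for nm,roi,lo,hi,z in(('mat',(150,190,240,270),0,45,.003),('filler',(325,178,365,210),190,256,.058),('rimtray',(405,200,490,300),0,115,.03),('knob',(365,180,390,210),0,45,.082)):
    x0,y0,x1,y1=roi;G=g[y0:y1,x0:x1];m=((G>=lo)&(G<hi)).astype(np.uint8)
    k=max(cv2.findContours(m,0,1)[0],key=cv2.contourArea)+np.array([x0,y0])
    r=cv2.minAreaRect(k);P=[onz(c,p,z)[:2] for p in cv2.boxPoints(r)];print(nm,r,np.mean(P,0).round(4),np.array(P).round(3).tolist())
im=cv2.resize(c['frame'][150:300,150:490],None,fx=2.35,fy=2.35,interpolation=cv2.INTER_CUBIC);cv2.imwrite('pics/t1.png',cv2.convertScaleAbs(im[:,:,::-1],alpha=1.3))
E
```

```text
caps
[250.2 261.3] 97 [0.4232 0.2338]
[358.8 260.8] 63 [ 0.4333 -0.0663]
[285.3 265.5] 54 [0.4144 0.1365]
[366.  248.4] 25 [ 0.4683 -0.086 ]
[239.9 250.5] 27 [0.4523 0.2641]
[279. 250.] 25 [0.4569 0.1556]
[327.5 252. ] 26 [0.4552 0.0209]
[368.4 264. ] 25 [ 0.425  -0.0932]
[243.3 266. ] 26 [0.4095 0.2523]
[279.7 265.8] 28 [0.4133 0.1519]
[326.2 267.7] 28 [0.4117 0.0232]
[325.3 276.6] 18 [0.3871 0.0251]
mat ((194.51156616210938, 228.92483520507812), (61.355079650878906, 50.330928802490234), 8.746162414550781) [0.5174 0.4099] [[0.455, 0.505], [0.602, 0.494], [0.579, 0.313], [0.433, 0.327]]Traceback (most recent call last):
  File "<stdin>", line 8, in <module>
ValueError: max() iterable argument is empty
```

```bash
python3 - <<'E'
from h import *
c=snap('top')
g=cv2.cvtColor(c['frame'],cv2.COLOR_RGB2GRAY); print(g[193,325:390].tolist(), g[250,405:490:2].tolist())
for nm,roi,lo,hi,z in(('filler',(325,178,365,210),165,256,.05),('traytop',(405,200,490,300),0,115,.03),('knob',(365,180,390,210),0,45,.082)):
    x0,y0,x1,y1=roi;G=g[y0:y1,x0:x1];m=((G>=lo)&(G<hi)).astype(np.uint8)
    k=max(cv2.findContours(m,0,1)[0],key=cv2.contourArea,default=None)
    if k is None: continue
    k=k+np.array([x0,y0])
    r=cv2.minAreaRect(k);P=[onz(c,p,z)[:2] for p in cv2.boxPoints(r)];print(nm,np.round(r[0],1),np.round(r[1],1),r[2],np.mean(P,0).round(4),np.array(P).round(3).tolist())
im=cv2.resize(c['frame'][150:300,150:490],None,fx=2.35,fy=2.35,interpolation=cv2.INTER_CUBIC);cv2.imwrite('pics/t1.png',cv2.convertScaleAbs(im[:,:,::-1],alpha=1.3))
E
```

```text
[79, 77, 75, 77, 124, 148, 149, 150, 146, 123, 58, 61, 61, 68, 57, 63, 79, 96, 115, 138, 145, 147, 147, 151, 150, 149, 148, 150, 149, 150, 148, 119, 149, 149, 150, 147, 122, 72, 80, 78, 77, 80, 78, 78, 77, 74, 45, 25, 26, 24, 33, 26, 28, 29, 27, 28, 31, 62, 101, 98, 99, 98, 102, 101, 101] [133, 131, 130, 126, 129, 126, 65, 59, 97, 94, 96, 96, 94, 95, 94, 94, 95, 95, 94, 91, 91, 95, 92, 93, 93, 91, 92, 94, 90, 92, 92, 92, 92, 90, 90, 18, 101, 129, 132, 129, 128, 131, 132]
traytop [446.5 251. ] [80. 61.] 90.0 [ 0.4718 -0.3197] [[0.584, -0.232], [0.589, -0.41], [0.359, -0.405], [0.355, -0.231]]
knob [376.3 196.8] [11.3 12. ] 45.0 [ 0.6115 -0.1106] [[0.61, -0.088], [0.635, -0.111], [0.613, -0.134], [0.588, -0.11]]
```

View pics/t1.png

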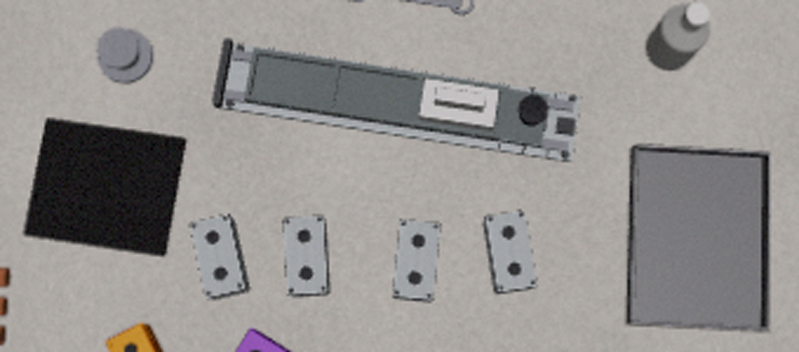

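```bash
python3 - <<'E'
from h import *
c=snap('top')
g=cv2.cvtColor(c['frame'],cv2.COLOR_RGB2GRAY)
x0,y0,x1,y1=320,180,368,210;m=(g[y0:y1,x0:x1]>113).astype(np.uint8)
n,l,s,ce=cv2.connectedComponentsWithStats(m)
for i in range(1,n):
    if s[i,4]<150: continue
    k=cv2.findContours((l==i).astype(np.uint8),0,1)[0][0]+np.array([x0,y0]); r=cv2.minAreaRect(k)
    P=np.array([onz(c,p,.056)[:2] for p in cv2.boxPoints(r)]);print('filler',s[i],r,P.mean(0).round(4),P.round(4).tolist())
def w(u,v,z): return onz(c,(150+u/2.35,150+v/2.35),z)[:2].round(4)
print('rim back',w(255,50,.04),w(515,88,.04)); print('base front',w(232,108,.012),w(575,160,.012))
print('div',w(340,66,.04),w(334,107,.04))
print('tray rim corners',[w(*p,.03).tolist() for p in((633,146),(769,153),(768,328),(627,324))])
print('knob',w(533,108,.082))
s=snap('scene'); g=cv2.cvtColor(s['frame'],cv2.COLOR_RGB2GRAY)
G=g[235:270,262:290]; n,l,st,ce=cv2.connectedComponentsWithStats((G<45).astype(np.uint8)); i=1+np.argmax(st[1:,4]); uv=ce[i]+[262,235]; print(uv,st[i],onz(s,(274.5,249.5),.082))
for ce,a in caps(s,(235,135,395,230),50,8,60): print(ce.round(1),a,onz(s,ce,.061)[:2].round(4))
E
```

```text
filler [  8   4  34  20 457] ((344.8901672363281, 193.2138671875), (31.9320125579834, 15.966005325317383), 8.746161460876465) [ 0.6246 -0.024 ] [[0.6072, 0.0239], [0.6533, 0.0182], [0.6419, -0.0721], [0.5959, -0.0659]]
rim back [0.6854 0.2267] [ 0.6472 -0.0943]
base front [0.6175 0.2552] [ 0.5645 -0.1725]
div [0.6683 0.1213] [0.6166 0.1266]
tray rim corners [[0.581, -0.2415], [0.5772, -0.4107], [0.363, -0.405], [0.3639, -0.2337]]
knob [ 0.6137 -0.1122]
[275.37288136 258.49152542] [ 8 17 11 11 59] [ 0.61424019 -0.1082622   0.082     ]
[365.5 147. ] 12 [0.413  0.2514]
[377.1 155.5] 15 [0.4554 0.2631]
[334.3 160.1] 14 [0.4171 0.1514]
[343.5 170.3] 14 [0.4604 0.1558]
[290.8 176.3] 16 [0.4155 0.0233]
[296.9 188.2] 17 [0.4593 0.0203]
[251.2 196.2] 18 [ 0.4293 -0.094 ]
[260.7 207.1] 16 [ 0.4727 -0.0858]
```

```bash
cat >> h.py <<'E'
from scipy.spatial.transform import Rotation as Ro
def go(x,y,z,yaw,tilt=0):
    s=arm.get_state(); R0=Ro.from_euler('xyz',s['eef_rot']); R1=Ro.from_euler('xyz',[np.pi,0,yaw])
    d=R0.inv().apply(np.array([x,y,z])-s['eef_pos'])*1000; r=(R0.inv()*R1).as_rotvec()
    print('move',d.round(1).tolist(),r.round(3).tolist())
def st():
    s=arm.get_state(); print(round(s['clock'],2),s['eef_pos'].round(4),s['eef_rot'].round(3),s['contact_force'].round(2),s['moment'].round(3),round(s['finger_gap'],4),s['q'].round(2))
E
python3 -c "
from h import *
go(.6145,-.110,.14,1.447)"
```

```text
move [541.4, -239.2, 91.2] [-0.0, -0.0, -1.103]
```

Emit:
apply_moves --pt "541 -239 91 0 0 -1.103" --pt "541 -239 91 0 0 -1.103" --pt "541 -239 91 0 0 -1.103" --pt "541 -239 91 0 0 -1.103" --pt "541 -239 91 0 0 -1.103" --pt "541 -239 91 0 0 -1.103" --pt "541 -239 91 0 0 -1.103" --pt "541 -239 91 0 0 -1.103" --pt "541 -239 91 0 0 -1.103" --pt "541 -239 91 0 0 -1.103" --pt "541 -239 91 0 0 -1.103" --pt "541 -239 91 0 0 -1.103" --pt "541 -239 91 0 0 -1.103" --pt "541 -239 91 0 0 -1.103" --pt "541 -239 91 0 0 -1.103" --pt "541 -239 91 0 0 -1.103" --grip 1

```text
clock: 1.9
eef_pos: [0.6136, -0.1115, 0.1407]
eef_rot: [3.141, 0.0, 1.445]
contact_force: [0.1, 0.5, 0.5]
finger_gap: 0.0852
```

```bash
python3 -c "
from h import *
st();go(.6145,-.110,.048,1.447)"
```

```text
1.9 [ 0.6136 -0.1115  0.1407] [3.141 0.    1.445] [0.13 0.54 0.5 ] [-0.041 -0.032  0.054] 0.0852 [-0.25  0.58  1.53 -0.    1.03 -0.13]
move [1.6, 0.7, 92.7] [0.0, 0.0, -0.002]
```

Emit:
apply_moves --pt "2 1 48 0 0 0" --pt "2 1 95 0 0 0" --pt "2 1 95 0 0 0" --pt "2 1 95 0 0 0"

```text
clock: 2.3
eef_pos: [0.6154, -0.1093, 0.0463]
eef_rot: [-3.141, -0.0, 1.446]
contact_force: [-0.2, 0.9, 0.5]
finger_gap: 0.0856
```

Emit:
apply_moves --pt "0 0 0 0 0 0" --pt "0 0 0 0 0 0" --pt "0 0 0 0 0 0" --pt "0 0 0 0 0 0" --pt "0 0 0 0 0 0" --pt "0 0 0 0 0 0" --grip -1

```text
clock: 2.9
eef_pos: [0.615, -0.1086, 0.0468]
eef_rot: [-3.141, 0.0, 1.447]
contact_force: [-9.4, 1.1, 12.8]
finger_gap: 0.0336
```

```bash
python3 -c "
from h import *
st()"
```

```text
2.9 [ 0.615  -0.1086  0.0468] [-3.141  0.     1.447] [-9.37  1.1  12.81] [ 0.042  1.27  -0.011] 0.0336 [-0.25  0.71  1.57 -0.    0.86 -0.13]
```

Emit:
apply_moves --pt "0 0 0 0 0 0" --pt "0 0 0 0 0 0" --pt "0 0 0 0 0 0"

```text
clock: 3.2
eef_pos: [0.615, -0.1086, 0.0468]
eef_rot: [-3.141, 0.0, 1.447]
contact_force: [-10.1, 1.1, 13.6]
finger_gap: 0.0338
```

```bash
python3 -c "
from h import *
st()
c=snap('scene'); im=cv2.resize(c['frame'][180:300,200:360],None,fx=5,fy=5,interpolation=cv2.INTER_CUBIC);cv2.imwrite('pics/k1.png',cv2.convertScaleAbs(im[:,:,::-1],alpha=1.5))"
```

```text
3.2 [ 0.615  -0.1086  0.0468] [-3.141  0.     1.447] [-10.09   1.06  13.6 ] [ 0.115  1.241 -0.035] 0.0338 [-0.25  0.71  1.57 -0.    0.86 -0.13]
```

View pics/k1.png

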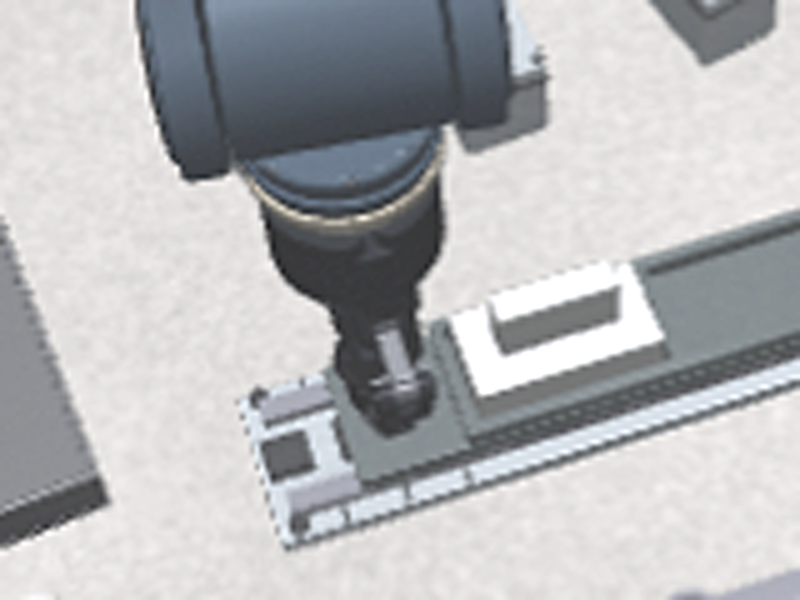

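The view shows the fingers around the knob at crop (390,390). The gap of 34 mm suggests a pad is catching on the flange, so I'll reopen, go lower and re-centre.

Emit:
apply_moves --pt "0 0 0 0 0 0" --pt "0 0 0 0 0 0" --pt "0 0 0 0 0 0" --pt "-1 -2 9 0 0 0" --pt "-1 -2 9 0 0 0" --pt "-1 -2 9 0 0 0" --grip 1

```text
clock: 3.85
eef_pos: [0.613, -0.1093, 0.0357]
eef_rot: [-3.141, -0.0, 1.447]
contact_force: [-1.0, 0.7, -0.4]
finger_gap: 0.0856
```

Emit:
apply_moves --pt "0 0 0 0 0 0" --pt "0 0 0 0 0 0" --pt "0 0 0 0 0 0" --pt "0 0 0 0 0 0" --pt "0 0 0 0 0 0" --pt "0 0 0 0 0 0" --pt "0 0 0 0 0 0" --grip -1

```text
clock: 4.55
eef_pos: [0.6142, -0.1094, 0.0368]
eef_rot: [3.139, 0.0, 1.447]
contact_force: [5.3, 0.9, 1.9]
finger_gap: 0.0306
```

```bash
python3 -c "
from h import *
st()"
```

```text
4.55 [ 0.6142 -0.1094  0.0368] [3.139 0.    1.447] [5.31 0.91 1.85] [-0.029 -0.728  0.023] 0.0306 [-0.25  0.72  1.58  0.    0.84 -0.13]
```

Emit:
apply_moves --pt "0 0 -4 0 0 0" --pt "0 0 -8 0 0 0" --pt "0 0 -11 0 0 0" --pt "0 0 -12 0 0 0" --pt "0 0 -12 0 0 0"

```text
clock: 5.05
eef_pos: [0.614, -0.1094, 0.0478]
eef_rot: [3.14, 0.0, 1.447]
contact_force: [11.1, -1.9, -10.7]
finger_gap: 0.0303
```

```bash
python3 -c "
from h import *
st()"
```

```text
5.05 [ 0.614  -0.1094  0.0478] [3.14  0.    1.447] [ 11.07  -1.95 -10.74] [-0.162 -1.493  0.008] 0.0303 [-0.25  0.71  1.58  0.    0.86 -0.13]
```

Emit:
apply_moves --pt "-5 1 0 0 0 0" --pt "-10 1 0 0 0 0" --pt "-15 1 0 0 0 0" --pt "-20 1 0 0 0 0" --pt "-25 1 0 0 0 0" --pt "-30 1 0 0 0 0" --pt "-30 1 0 0 0 0" --pt "-30 1 0 0 0 0"

```text
clock: 5.85
eef_pos: [0.6103, -0.1394, 0.0472]
eef_rot: [-3.141, 0.0, 1.447]
contact_force: [5.8, -2.8, -10.6]
finger_gap: 0.0306
```

```bash
python3 -c "
from h import *
st()"
```

```text
5.85 [ 0.6103 -0.1394  0.0472] [-3.141  0.     1.447] [  5.83  -2.81 -10.56] [-0.316 -0.965  0.044] 0.0306 [-0.3   0.71  1.57 -0.    0.86 -0.17]
```

Emit:
apply_moves --pt "0 0 4 0 0 0" --pt "0 0 8 0 0 0" --pt "0 0 11 0 0 0" --pt "0 0 12 0 0 0" --pt "0 0 12 0 0 0"

```text
clock: 6.35
eef_pos: [0.6106, -0.1394, 0.0367]
eef_rot: [-3.142, 0.0, 1.447]
contact_force: [-0.2, -1.5, 4.9]
finger_gap: 0.0307
```

Emit:
apply_moves --pt "0 0 0 0 0 0" --pt "0 0 0 0 0 0" --pt "0 0 0 0 0 0" --pt "0 0 0 0 0 0" --pt "0 0 -50 0 0 0" --pt "0 0 -100 0 0 0" --pt "0 0 -100 0 0 0" --grip 1

```text
clock: 7.05
eef_pos: [0.6137, -0.1401, 0.143]
eef_rot: [3.131, 0.002, 1.447]
contact_force: [0.8, 0.3, 0.2]
finger_gap: 0.0857
```

```bash
python3 -c "
from h import *
st()
c=snap('top'); g=cv2.cvtColor(c['frame'],cv2.COLOR_RGB2GRAY)
cv2.imwrite('pics/x.png',g)
g=cv2.cvtColor(snap('scene','s2.png')['frame'],cv2.COLOR_RGB2GRAY)
go(.622,-.0535,.12,1.447)"
```

```text
7.05 [ 0.6137 -0.1401  0.143 ] [3.131e+00 2.000e-03 1.447e+00] [0.75 0.26 0.19] [ 0.047 -0.04  -0.034] 0.0857 [-0.3   0.58  1.52 -0.    1.03 -0.17]
move [86.5, 0.3, 17.2] [0.002, 0.0, -0.0]
```

Emit:
apply_moves --pt "45 0 0 0 0 0" --pt "87 0 10 0 0 0" --pt "87 0 50 0 0 0" --pt "87 0 82 0 0 0" --pt "87 0 82 0 0 0" --pt "87 0 82 0 0 0"

```text
clock: 7.75
eef_pos: [0.6209, -0.0529, 0.0537]
eef_rot: [-3.139, -0.0, 1.447]
contact_force: [0.3, 0.4, -0.7]
finger_gap: 0.0855
```

Emit:
apply_moves --pt "0 0 0 0 0 0" --pt "0 0 0 0 0 0" --pt "0 0 0 0 0 0" --pt "0 0 0 0 0 0" --pt "0 0 0 0 0 0" --pt "0 0 0 0 0 0" --pt "0 0 0 0 0 0" --pt "0 0 0 0 0 0" --grip -1

```text
clock: 8.55
eef_pos: [0.6222, -0.0531, 0.0564]
eef_rot: [3.139, 0.0, 1.447]
contact_force: [-2.8, -0.7, 14.6]
finger_gap: 0.0154
```

Emit:
apply_moves --pt "0 0 -15 0 0 0" --pt "0 0 -30 0 0 0" --pt "0 0 -60 0 0 0" --pt "0 0 -60 0 0 0"

```text
clock: 8.95
eef_pos: [0.6235, -0.0532, 0.1191]
eef_rot: [3.135, 0.0, 1.447]
contact_force: [-0.2, -1.1, -1.7]
finger_gap: 0.0154
```

```bash
python3 -c "
from h import *
st()
c=snap('top','t2.png');c=snap('scene','s2.png')
go(.519,.410,.12,1.447)"
```

```text
8.95 [ 0.6235 -0.0532  0.1191] [3.135 0.    1.447] [-0.25 -1.14 -1.65] [-0.045 -0.013  0.019] 0.0154 [-0.16  0.61  1.54  0.    0.98 -0.04]
move [446.7, -159.1, -5.0] [0.002, 0.0, -0.0]
```

View pics/s2.png

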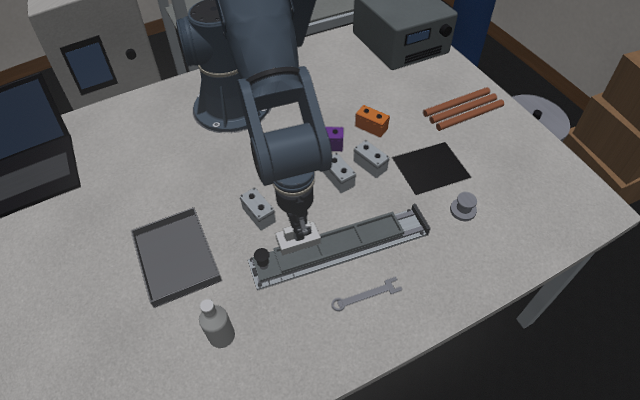

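The filler is held above the emptied carriage at (297,237), and the knob is now nearer its end at (262,257).

Emit:
apply_moves --pt "447 -159 -15 0 0 0" --pt "447 -159 -15 0 0 0" --pt "447 -159 -15 0 0 0" --pt "447 -159 -15 0 0 0" --pt "447 -159 -15 0 0 0" --pt "447 -159 -15 0 0 0" --pt "447 -159 -15 0 0 0" --pt "447 -159 -15 0 0 0" --pt "447 -159 -15 0 0 0" --pt "447 -159 -15 0 0 0" --pt "447 -159 -15 0 0 0" --pt "447 -159 30 0 0 0" --pt "447 -159 70 0 0 0" --pt "447 -159 85 0 0 0" --pt "447 -159 85 0 0 0"

```text
clock: 10.55
eef_pos: [0.5186, 0.4092, 0.0298]
eef_rot: [-3.14, 0.002, 1.446]
contact_force: [0.4, 0.9, -0.4]
finger_gap: 0.0153
```

```bash
python3 -c "
from h import *
st();go(.519,.41,.03,1.447)"
```

```text
10.55 [0.5186 0.4092 0.0298] [-3.140e+00  2.000e-03  1.446e+00] [ 0.42  0.86 -0.44] [ 0.054 -0.006  0.014] 0.0153 [ 0.6   0.79  1.47 -0.    0.89  0.72]
move [0.9, 0.2, -0.2] [-0.002, 0.002, -0.001]
```

Emit:
apply_moves --pt "0 0 0 0 0 0" --pt "0 0 0 0 0 0" --pt "0 0 0 0 0 0" --pt "0 0 0 0 0 0" --pt "0 0 -50 0 0 0" --pt "0 0 -110 0 0 0" --pt "0 0 -110 0 0 0" --pt "0 0 -110 0 0 0" --grip 1

```text
clock: 11.35
eef_pos: [0.5197, 0.4109, 0.1414]
eef_rot: [3.139, -0.003, 1.447]
contact_force: [-0.4, -0.6, -0.5]
finger_gap: 0.0855
```

```bash
cat >> h.py <<'E'
def cans(cs=('top','scene')):
    out=[]
    for n in cs:
        c=snap(n); B=caps(c,(225,235,390,282) if n=='top' else (235,135,395,235),50,8,60)
        P=[onz(c,ce,.061)[:2] for ce,a in B]; off=[.002,0] if n=='top' else [-.002,0]
        for i in range(len(P)):
            for j in range(i):
                d=P[i]-P[j]; d=d*np.sign(d[0])
                if .038<np.linalg.norm(d)<.05: print(n,((P[i]+P[j])/2+off).round(4),'yaw',np.arctan2(d[1],d[0]).round(3))
E
python3 -c "
from h import *
st();cans();snap('top','t3.png');go(.4325,.2577,.12,.269)"
```

```text
11.35 [0.5197 0.4109 0.1414] [ 3.139e+00 -3.000e-03  1.447e+00] [-0.4  -0.6  -0.49] [-0.022  0.06  -0.027] 0.0855 [0.6  0.64 1.42 0.   1.08 0.72]
top [ 0.4484 -0.0891] yaw 0.186
top [0.4331 0.2578] yaw 0.281
top [0.4367 0.1542] yaw 0.101
top [0.4351 0.0224] yaw -0.076
scene [0.4322 0.2572] yaw 0.27
scene [0.4368 0.1536] yaw 0.102
scene [0.4354 0.0218] yaw -0.067
scene [ 0.449  -0.0899] yaw 0.187
move [-161.5, -66.1, 17.8] [-0.001, 0.003, 1.178]
```

Emit:
apply_moves --pt "-162 -66 0 0 0 1.175" --pt "-162 -66 0 0 0 1.175" --pt "-162 -66 0 0 0 1.175" --pt "-162 -66 0 0 0 1.175" --pt "-162 -66 0 0 0 1.175" --pt "-162 -66 0 0 0 1.175" --pt "-162 -66 0 0 0 1.175" --pt "-162 -66 0 0 0 1.175" --pt "-162 -66 0 0 0 1.175" --pt "-162 -66 40 0 0 1.175" --pt "-162 -66 85 0 0 1.175" --pt "-162 -66 125 0 0 1.175" --pt "-162 -66 125 0 0 1.175" --pt "-162 -66 125 0 0 1.175"

```text
clock: 12.9
eef_pos: [0.433, 0.2576, 0.0143]
eef_rot: [3.141, 0.002, 0.274]
contact_force: [0.8, 0.7, 0.4]
finger_gap: 0.0853
```

Emit:
apply_moves --pt "0 0 0 0 0 0" --pt "0 0 0 0 0 0" --pt "0 0 0 0 0 0" --pt "0 0 0 0 0 0" --pt "0 0 0 0 0 0" --pt "0 0 0 0 0 0" --grip -1

```text
clock: 13.5
eef_pos: [0.4342, 0.2583, 0.016]
eef_rot: [-3.141, -0.003, 0.272]
contact_force: [-2.4, -0.9, 10.5]
finger_gap: 0.0473
```

Emit:
apply_moves --pt "0 0 -20 0 0 0" --pt "0 0 -60 0 0 0" --pt "0 0 -90 0 0 0" --pt "0 0 -90 0 0 0" --pt "0 0 -90 0 0 0"

```text
clock: 14.0
eef_pos: [0.4331, 0.2577, 0.1044]
eef_rot: [-3.141, -0.001, 0.272]
contact_force: [-0.2, 0.1, -5.8]
finger_gap: 0.047
```

```bash
python3 -c "
from h import *
st()"
```

```text
14.0 [0.4331 0.2577 0.1044] [-3.141e+00 -1.000e-03  2.720e-01] [-0.21  0.08 -5.78] [-0.015  0.077  0.039] 0.047 [ 0.44  0.45  1.88 -0.    0.82  1.74]
```

Emit:
apply_moves --pt "0 0 30 0 0.15 0" --pt "0 0 30 0 0.3 0" --pt "0 0 30 0 0.44 0" --pt "0 0 30 0 0.44 0" --pt "0 0 30 0 0.44 0" --pt "0 0 30 0 0.44 0" --pt "0 0 30 0 0.3 0" --pt "0 0 30 0 0.2 0" --pt "0 0 30 0 0.1 0" --pt "0 0 30 0 0.1 0" --pt "0 0 30 0 0.1 0" --pt "0 0 30 0 0.1 0" --pt "0 0 30 0 0.1 0"

```text
clock: 15.3
eef_pos: [0.4324, 0.2573, 0.0737]
eef_rot: [3.141, -0.1, 0.272]
contact_force: [-0.2, -0.8, -5.3]
finger_gap: 0.0474
```

```bash
cat >> h.py <<'E'
def feel(n=5):
    A=[]
    for i in range(n):
        s=arm.get_state(); R=Ro.from_euler('xyz',s['eef_rot']).as_matrix()
        A.append([R[:,1]@s['moment'],R[:,0]@s['moment'],s['contact_force'][2]])
        if i<n-1: eyes.camera('top')
    A=np.array(A); print('My,Mx,Fz',A.mean(0).round(4),'sd',A.std(0).round(4)); st()
E
python3 -c "
from h import *
feel()"
```

```text
My,Mx,Fz [-0.1343  0.0098 -5.4834] sd [0.0248 0.0248 0.4247]
15.5 [0.433  0.2577 0.0742] [ 3.141 -0.1    0.272] [ 0.49  0.09 -5.16] [-0.023  0.147 -0.014] 0.0472 [ 0.45  0.47  1.96 -0.03  0.62  1.78]
```

Emit:
apply_moves --pt "0 0 0 0 -0.15 0" --pt "0 0 0 0 -0.3 0" --pt "0 0 0 0 -0.44 0" --pt "0 0 0 0 -0.54 0" --pt "0 0 0 0 -0.54 0" --pt "0 0 0 0 -0.54 0" --pt "0 0 0 0 -0.54 0" --pt "0 0 0 0 -0.4 0" --pt "0 0 0 0 -0.3 0" --pt "0 0 0 0 -0.2 0" --pt "0 0 0 0 -0.2 0" --pt "0 0 0 0 -0.2 0" --pt "0 0 0 0 -0.2 0"

```text
clock: 16.8
eef_pos: [0.4338, 0.2579, 0.0746]
eef_rot: [-3.141, 0.101, 0.272]
contact_force: [-1.5, -0.6, -5.4]
finger_gap: 0.0471
```

```bash
python3 -c "
from h import *
feel()"
```

```text
My,Mx,Fz [ 1.5140e-01  2.4000e-03 -5.4206e+00] sd [0.0266 0.0302 0.2593]
17.0 [0.4336 0.2578 0.074 ] [3.142 0.101 0.272] [ 0.68  0.36 -5.75] [ 0.018 -0.182  0.013] 0.0475 [0.44 0.54 1.82 0.02 0.88 1.72]
```

Emit:
apply_moves --pt "0 0 0 0 0.03 0" --pt "0 0 0 0 0.06 0" --pt "0 0 0 0 0.085 0" --pt "0 0 0 0 0.085 0" --pt "0 0 0 0 0.085 0"

```text
clock: 17.5
eef_pos: [0.4334, 0.2578, 0.0742]
eef_rot: [3.142, 0.016, 0.272]
contact_force: [0.5, 0.6, -5.6]
finger_gap: 0.0475
```

```bash
python3 -c "
from h import *
feel()"
```

```text
My,Mx,Fz [ 0.0296  0.0082 -4.9425] sd [0.013  0.0332 0.6038]
17.7 [0.4335 0.2578 0.0742] [-3.142  0.015  0.272] [ 0.33 -0.29 -3.95] [-0.035 -0.045 -0.028] 0.0474 [0.44 0.5  1.88 0.   0.77 1.74]
```

Emit:
apply_moves --pt "0 0 0 0 0.15 0" --pt "0 0 0 0 0.3 0" --pt "0 0 0 0 0.44 0" --pt "0 0 0 0 0.44 0" --pt "0 0 0 0 0.44 0" --pt "0 0 0 0 0.44 0" --pt "0 0 0 0 0.3 0" --pt "0 0 0 0 0.2 0" --pt "0 0 0 0 0.1 0" --pt "0 0 0 0 0.03 0" --pt "0 0 0 0 0.03 0" --pt "0 0 0 0 0.03 0"

```text
clock: 18.9
eef_pos: [0.4335, 0.258, 0.0741]
eef_rot: [-3.14, -0.016, 0.272]
contact_force: [-0.5, -0.5, -5.2]
finger_gap: 0.0469
```

```bash
python3 -c "
from h import *
feel()"
```

```text
My,Mx,Fz [-2.6300e-02  6.0000e-04 -5.3166e+00] sd [0.0317 0.0156 0.3485]
19.1 [0.4328 0.2578 0.0743] [-3.141 -0.015  0.272] [-0.75  0.57 -5.05] [-0.034  0.071 -0.06 ] 0.0472 [ 0.45  0.49  1.9  -0.    0.73  1.75]
```

Emit:
apply_moves --pt "0 0 0 0.15 0 0" --pt "0 0 0 0.3 -0.015 0" --pt "0 0 0 0.4 -0.015 0" --pt "0 0 0 0.4 -0.015 0" --pt "0 0 0 0.4 -0.015 0" --pt "0 0 0 0.4 -0.015 0"

```text
clock: 19.7
eef_pos: [0.4331, 0.258, 0.0744]
eef_rot: [-2.745, -0.0, 0.275]
contact_force: [0.2, 0.2, -5.5]
finger_gap: 0.0473
```

```bash
python3 -c "
from h import *
feel()"
```

```text
My,Mx,Fz [ 0.0263 -0.5266 -5.4406] sd [0.0229 0.0215 0.5082]
19.9 [0.4331 0.2583 0.0745] [-2.743e+00 -1.000e-03  2.760e-01] [ 0.81  0.21 -4.77] [-0.491 -0.143  0.033] 0.0473 [0.24 0.51 1.94 0.58 0.79 1.1 ]
```

Emit:
apply_moves --pt "0 0 0 -0.15 0 0" --pt "0 0 0 -0.3 0 0" --pt "0 0 0 -0.4 0.15 0" --pt "0 0 0 -0.4 0.3 0" --pt "0 0 0 -0.4 0.4 0" --pt "0 0 0 -0.4 0.4 0" --pt "0 0 0 -0.4 0.4 0" --pt "0 0 0 -0.4 0.4 0"

```text
clock: 20.7
eef_pos: [0.4334, 0.258, 0.0745]
eef_rot: [-3.131, -0.389, 0.193]
contact_force: [0.5, -0.3, -5.4]
finger_gap: 0.0476
```

```bash
python3 -c "
from h import *
feel()"
```

```text
My,Mx,Fz [-4.8580e-01 -5.0000e-04 -5.1324e+00] sd [0.0143 0.0241 0.3621]
20.9 [0.4339 0.2578 0.0745] [-3.131 -0.39   0.192] [ 0.5   0.22 -5.35] [-0.117  0.486  0.044] 0.0471 [ 0.5   0.41  2.13 -0.45  0.24  2.29]
```

Can A's level and ±0.1 readings agree with a fixed mass (0.286 and 0.056 measured; 0.27 and 0.04 expected if sound, 0.18 and −0.05 with a loose ball). A is sound. Next I'll locate the pockets.

```bash
python3 -c "
from h import *
im=cv2.imread('pics/t3.png')[160:222,238:400]
im=cv2.resize(im,None,fx=4.9,fy=4.9,interpolation=cv2.INTER_CUBIC);cv2.imwrite('pics/c3.png',cv2.convertScaleAbs(im,alpha=1.9))"
```

```text
(no output)
```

View pics/c3.png

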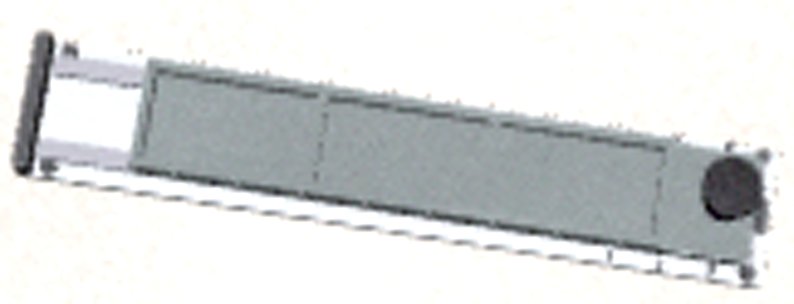

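The picture shows the three empty pockets. The rim's inner ends are at about crop (153,112) on the end-stop side and (660,191) on the knob side, and the knob is at (732,187).

```bash
python3 -c "
from h import *
c=snap('top')
def w(u,v,z): return onz(c,(238+u/4.9,160+v/4.9),z)[:2]+[.002,0]
a=(w(157,72,.04)+w(147,160,.04))/2; b=(w(665,147,.04)+w(655,237,.04))/2
d=(a-b)/np.linalg.norm(a-b); print(a,b,np.linalg.norm(a-b),d)
print('outer',w(150,62,.04),w(131,170,.035))
print('mid',(a+b)/2,'knob',w(732,187,.082), 'div',w(325,100,.04),w(316,185,.04))
g=cv2.cvtColor(cv2.imread('pics/t3.png'),6)
# profiles along the slide axis, mean across
for s in (1,): 
  p0=np.array([.6347,.049]); u=np.array([.1236,.9923]); n=np.array([.9923,-.1236])
  L=[]
  for t in np.arange(-.175,.185,.003):
    v=[]
    for k in (-.015,-.008,0,.008,.015):
      q=p0+u*t+n*k-[.002,0]; uv=proj(c,[*q,.038]).astype(np.float32); v.append(cv2.getRectSubPix(g,(1,1),(float(uv[0]),float(uv[1])))[0,0])
    L.append((round(t*1000),int(np.mean(v))))
  print(L)
"
```

```text
[0.65163669 0.19451109] [ 0.61501336 -0.10491636] 0.30165885521926605 [0.12140647 0.99260288]
outer [0.68419958 0.1972722 ] [0.61981757 0.20584496]
mid [0.63332503 0.04479737] knob [ 0.61034707 -0.14184236] div [0.66425008 0.09320383] [0.61302357 0.0966521 ]
[(-175, 83), (-172, 83), (-169, 85), (-166, 85), (-163, 84), (-160, 84), (-157, 84), (-154, 80), (-151, 77), (-148, 84), (-145, 84), (-142, 85), (-139, 85), (-136, 85), (-133, 84), (-130, 85), (-127, 85), (-124, 84), (-121, 84), (-118, 85), (-115, 85), (-112, 85), (-109, 85), (-106, 85), (-103, 84), (-100, 84), (-97, 84), (-94, 85), (-91, 84), (-88, 83), (-85, 83), (-82, 83), (-79, 83), (-76, 83), (-73, 83), (-70, 83), (-67, 83), (-64, 83), (-61, 84), (-58, 84), (-55, 83), (-52, 84), (-49, 84), (-46, 84), (-43, 83), (-40, 83), (-37, 84), (-34, 83), (-31, 84), (-28, 84), (-25, 84), (-22, 84), (-19, 84), (-16, 83), (-13, 83), (-10, 84), (-7, 84), (-4, 83), (-1, 84), (2, 85), (5, 84), (8, 84), (11, 84), (14, 83), (17, 85), (20, 84), (23, 84), (26, 83), (29, 83), (32, 84), (35, 84), (38, 83), (41, 84), (44, 83), (47, 76), (50, 81), (53, 84), (56, 83), (59, 84), (62, 83), (65, 83), (68, 83), (71, 83), (74, 84), (77, 84), (80, 84), (83, 84), (86, 85), (89, 84), (92, 85), (95, 85), (98, 85), (101, 85), (104, 86), (107, 86), (110, 86), (113, 86), (116, 86), (119, 85), (122, 86), (125, 86), (128, 86), (131, 86), (134, 85), (137, 85), (140, 86), (143, 86), (146, 86), (149, 70), (152, 74), (155, 89), (158, 123), (161, 131), (164, 131), (167, 128), (170, 130), (173, 132), (176, 132), (179, 133), (182, 132)]
```

```bash
python3 -c "
from h import *
go(.647,.1494,.12,1.447)"
```

```text
move [191.8, 147.4, 27.8] [0.235, -0.343, -1.236]
```

Emit:
apply_moves --pt "0 0 -40 0 -0.15 0" --pt "20 20 -40 0 -0.3 0" --pt "192 147 28 0.235 -0.343 -1.236" --pt "192 147 28 0.235 -0.343 -1.236" --pt "192 147 28 0.235 -0.343 -1.236" --pt "192 147 28 0.235 -0.343 -1.236" --pt "192 147 28 0.235 -0.343 -1.236" --pt "192 147 28 0.235 -0.343 -1.236" --pt "192 147 28 0.235 -0.343 -1.236" --pt "192 147 28 0.235 -0.343 -1.236" --pt "192 147 28 0.235 -0.343 -1.236" --pt "192 147 28 0.235 -0.343 -1.236" --pt "192 147 28 0.235 -0.343 -1.236" --pt "192 147 28 0.235 -0.343 -1.236" --pt "192 147 28 0.235 -0.343 -1.236"

```text
clock: 22.45
eef_pos: [0.6467, 0.1499, 0.1198]
eef_rot: [3.141, -0.001, 1.446]
contact_force: [-0.8, -0.0, -5.0]
finger_gap: 0.0474
```

```bash
python3 -c "
from h import *
st();go(.647,.1494,.06,1.447)"
```

```text
22.45 [0.6467 0.1499 0.1198] [ 3.141e+00 -1.000e-03  1.446e+00] [-0.77 -0.01 -4.96] [-0.011 -0.017  0.045] 0.0474 [0.16 0.67 1.42 0.   1.04 0.28]
move [-0.5, 0.3, 59.8] [0.0, -0.001, -0.001]
```

Emit:
apply_moves --pt "0 0 40 0 0 0" --pt "0 0 58 0 0 0" --pt "0 0 62 0 0 0" --pt "0 0 66 0 0 0" --pt "0 0 70 0 0 0" --pt "0 0 74 0 0 0" --pt "0 0 75 0 0 0" --pt "0 0 75 0 0 0"

```text
clock: 23.25
eef_pos: [0.6485, 0.1513, 0.05]
eef_rot: [3.137, -0.003, 1.447]
contact_force: [-10.8, 4.2, 24.1]
finger_gap: 0.0476
```

```bash
python3 -c "
from h import *
st()"
```

```text
23.25 [0.6485 0.1513 0.05  ] [ 3.137e+00 -3.000e-03  1.447e+00] [-10.78   4.21  24.05] [ 0.224  2.158 -0.27 ] 0.0476 [0.16 0.76 1.45 0.   0.92 0.28]
```

Emit:
apply_moves --pt "0 0 -4 0 0 0" --pt "1 -2 -4 0 0 0" --pt "1 -2 -2 0 0 0" --pt "1 -2 0 0 0 0" --pt "1 -2 0 0 0 0"

```text
clock: 23.75
eef_pos: [0.646, 0.152, 0.0498]
eef_rot: [3.139, -0.002, 1.448]
contact_force: [-16.8, 1.1, 39.4]
finger_gap: 0.0474
```

```bash
python3 -c "
from h import *
st();c=snap('scene'); im=cv2.resize(c['frame'][180:290,260:440],None,fx=4.4,fy=4.4,interpolation=cv2.INTER_CUBIC);cv2.imwrite('pics/p1.png',cv2.convertScaleAbs(im[:,:,::-1],alpha=1.6))"
```

```text
23.75 [0.646  0.152  0.0498] [ 3.139e+00 -2.000e-03  1.448e+00] [-16.81   1.15  39.37] [-0.259  3.195 -0.043] 0.0474 [0.16 0.76 1.46 0.   0.92 0.28]
```

View pics/p1.png

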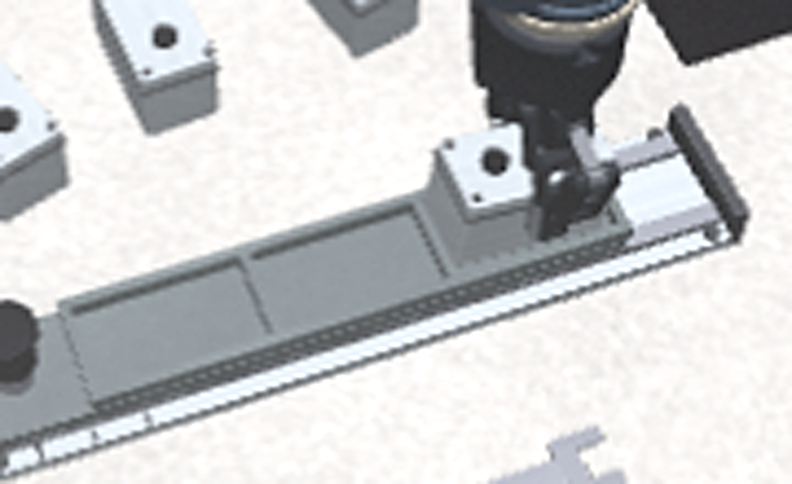

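The can appears to be down in pocket 2, with the height stuck at 49.8 mm. I'll relieve the force, release and check from above.

Emit:
apply_moves --pt "0 0 -3 0 0 0" --pt "0 0 -5 0 0 0" --pt "0 0 -5 0 0 0"

```text
clock: 24.1
eef_pos: [0.6452, 0.1512, 0.0502]
eef_rot: [3.141, -0.001, 1.447]
contact_force: [-2.4, 0.7, 3.9]
finger_gap: 0.0475
```

```bash
python3 -c "
from h import *
st()"
```

```text
24.1 [0.6452 0.1512 0.0502] [ 3.141e+00 -1.000e-03  1.447e+00] [-2.38  0.67  3.85] [-0.161  0.419 -0.   ] 0.0475 [0.16 0.76 1.46 0.   0.92 0.28]
```

Emit:
apply_moves --pt "0 0 0 0 0 0" --pt "0 0 0 0 0 0" --pt "0 0 0 0 0 0" --pt "0 0 0 0 0 0" --pt "0 0 -50 0 0 0" --pt "0 0 -90 0 0 0" --pt "-26 -207 -90 0 0 1.345" --pt "-26 -207 -90 0 0 1.345" --pt "-26 -207 -90 0 0 1.345" --pt "-26 -207 -90 0 0 1.345" --pt "-26 -207 -90 0 0 1.345" --pt "-26 -207 -90 0 0 1.345" --pt "-26 -207 -90 0 0 1.345" --pt "-26 -207 -90 0 0 1.345" --pt "-26 -207 -90 0 0 1.345" --pt "-26 -207 -90 0 0 1.345" --pt "-26 -207 -90 0 0 1.345" --pt "-26 -207 -90 0 0 1.345" --grip 1

```text
clock: 25.9
eef_pos: [0.4363, 0.1508, 0.1398]
eef_rot: [-3.141, -0.0, 0.106]
contact_force: [0.2, 0.0, -0.5]
finger_gap: 0.0854
```

```bash
cat >> h.py <<'E'
def pk(n,hz=.091):
    c=snap(n,'pk_%s.png'%n); B=caps(c,(240,160,375,220) if n=='top' else (255,185,440,285),48,8,60)
    P=[onz(c,ce,hz)[:2]+([.002,0] if n=='top' else [-.002,0]) for ce,a in B]
    for i in range(len(P)):
        for j in range(i):
            d=P[i]-P[j]; d=d*np.sign(d[1])
            if .035<np.linalg.norm(d)<.052: print(n,((P[i]+P[j])/2).round(4),'yaw',np.arctan2(d[1],d[0]).round(3),np.linalg.norm(d).round(4))
E
python3 -c "
from h import *
st();pk('top');pk('scene');cans()
a=cv2.imread('pics/pk_top.png')[160:222,238:400]
a=cv2.resize(a,None,fx=4.9,fy=4.9,interpolation=cv2.INTER_CUBIC);cv2.imwrite('pics/c4.png',cv2.convertScaleAbs(a,alpha=1.7))"
```

```text
25.9 [0.4363 0.1508 0.1398] [-3.141 -0.     0.106] [ 0.21  0.   -0.51] [ 0.006 -0.021 -0.022] 0.0854 [0.23 0.32 1.96 0.   0.86 1.7 ]
top [0.6467 0.1505] yaw 1.475 0.0433
top [0.6267 0.1658] yaw 0.276 0.046
top [0.6246 0.1442] yaw 2.49 0.0505
scene [0.6426 0.1527] yaw 1.378 0.0418
top [ 0.4488 -0.0893] yaw 0.19
top [0.4351 0.0224] yaw -0.076
scene [0.4368 0.1536] yaw 0.102
scene [0.4354 0.0216] yaw -0.059
scene [ 0.449  -0.0899] yaw 0.187
scene [0.6253 0.1668] yaw 1.378
```

View pics/c4.png

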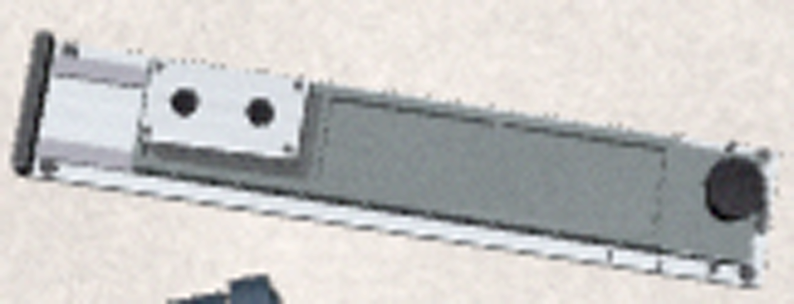

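```bash
cat >> h.py <<'E'
def tri(c1,u1,c2,u2):
    A=np.zeros((3,3));b=np.zeros(3)
    for c,u in((c1,u1),(c2,u2)):
        o,d=ray(c,u);d/=np.linalg.norm(d);M=np.eye(3)-np.outer(d,d);A+=M;b+=M@o
    return np.linalg.solve(A,b)
def caps3d():
    T=snap('top');S=snap('scene')
    a=caps(T,(225,160,390,290),50,10,60);b=caps(S,(235,135,440,285),50,8,60)
    for ca,na in a:
        for cb,nb in b:
            X=tri(T,ca,S,cb); e=np.linalg.norm(proj(T,X)-ca)+np.linalg.norm(proj(S,X)-cb)
            if e<2.5 and .04<X[2]<.12: print(ca.round(1),cb.round(1),X.round(4),e.round(2))
E
python3 -c "
from h import *
caps3d()"
```

```text
[275.2 180.6] [388.3 212.1] [0.6475 0.1729 0.0896] 0.62
[290.6 182.5] [372.  216.1] [0.6423 0.1297 0.0944] 0.74
[365.7 248.5] [260.7 207.1] [ 0.4686 -0.0851  0.0558] 0.31
[327.6 252.1] [296.9 188.2] [0.4556 0.0212 0.0563] 0.45
[368.4 264.1] [251.2 196.2] [ 0.4254 -0.0933  0.0561] 0.23
[325.9 267.8] [290.8 176.3] [0.4117 0.0243 0.0564] 0.28
```

The two-view heights show the can's knob-end side about 8 mm proud and the other end about 3 mm. It is resting on the divider, so I'll regrasp it and shift it towards the end stop.

```bash
python3 -c "
from h import *
go(.647,.1518,.12,1.447)"
```

```text
move [209.7, 20.7, 19.8] [-0.0, -0.0, -1.344]
```

Emit:
apply_moves --pt "210 21 20 0 0 -1.341" --pt "210 21 20 0 0 -1.341" --pt "210 21 20 0 0 -1.341" --pt "210 21 20 0 0 -1.341" --pt "210 21 20 0 0 -1.341" --pt "210 21 20 0 0 -1.341" --pt "210 21 20 0 0 -1.341" --pt "210 21 20 0 0 -1.341" --pt "210 21 20 0 0 -1.341" --pt "210 21 20 0 0 -1.341" --pt "210 21 50 0 0 -1.341" --pt "210 21 85 0 0 -1.341" --pt "210 21 85 0 0 -1.341" --pt "210 21 85 0 0 -1.341"

```text
clock: 27.6
eef_pos: [0.6474, 0.1514, 0.0552]
eef_rot: [-3.141, -0.0, 1.441]
contact_force: [0.0, 0.0, 0.3]
finger_gap: 0.0856
```

Emit:
apply_moves --pt "0 0 0 0 0 0" --pt "0 0 0 0 0 0" --pt "0 0 0 0 0 0" --pt "0 0 0 0 0 0" --pt "0 0 0 0 0 0" --pt "0 0 0 0 0 0" --grip -1

```text
clock: 28.2
eef_pos: [0.648, 0.1516, 0.0565]
eef_rot: [3.14, -0.001, 1.443]
contact_force: [-2.0, -0.1, 5.5]
finger_gap: 0.0476
```

```bash
python3 -c "
from h import *
st()"
```

```text
28.2 [0.648  0.1516 0.0565] [ 3.140e+00 -1.000e-03  1.443e+00] [-2.03 -0.06  5.48] [ 0.026  0.325 -0.009] 0.0476 [0.16 0.76 1.45 0.   0.94 0.29]
```

Emit:
apply_moves --pt "0 0 -4 0 0 0" --pt "2 0 -4 0 0 0" --pt "4 0 -3 0 0 0" --pt "4 0 0 0 0 0" --pt "4 0 3 0 0 0" --pt "4 0 3 0 0 0"

```text
clock: 28.8
eef_pos: [0.6481, 0.1556, 0.0528]
eef_rot: [3.141, -0.001, 1.444]
contact_force: [-3.5, -0.9, 6.6]
finger_gap: 0.047
```

```bash
python3 -c "
from h import *
st()"
```

```text
28.8 [0.6481 0.1556 0.0528] [ 3.141e+00 -1.000e-03  1.444e+00] [-3.54 -0.93  6.59] [0.282 0.667 0.124] 0.047 [0.17 0.76 1.44 0.   0.93 0.29]
```

Emit:
apply_moves --pt "0 0 1 0 0 0" --pt "0 0 2 0 0 0" --pt "0 0 3 0 0 0" --pt "0 0 3 0 0 0"

```text
clock: 29.2
eef_pos: [0.6484, 0.1548, 0.0515]
eef_rot: [3.14, 0.0, 1.444]
contact_force: [-11.1, -7.5, 22.3]
finger_gap: 0.0471
```

```bash
python3 -c "
from h import *
st()"
```

```text
29.2 [0.6484 0.1548 0.0515] [3.14  0.    1.444] [-11.07  -7.46  22.26] [-0.626  1.684  0.272] 0.0471 [ 0.16  0.77  1.44 -0.    0.93  0.29]
```

Emit:
apply_moves --pt "0 0 -3 0 0 0" --pt "0 0 -3 0 0 0"

```text
clock: 29.4
eef_pos: [0.6479, 0.1555, 0.0518]
eef_rot: [3.141, -0.0, 1.444]
contact_force: [0.2, 0.8, -6.0]
finger_gap: 0.0474
```

Emit:
apply_moves --pt "0 0 0 0 0 0" --pt "0 0 0 0 0 0" --pt "0 0 0 0 0 0" --pt "0 0 0 0 0 0" --pt "0 0 -50 0 0 0" --pt "0 0 -90 0 0 0" --pt "-26 -211 -90 0 0 1.341" --pt "-26 -211 -90 0 0 1.341" --pt "-26 -211 -90 0 0 1.341" --pt "-26 -211 -90 0 0 1.341" --pt "-26 -211 -90 0 0 1.341" --pt "-26 -211 -90 0 0 1.341" --pt "-26 -211 -90 0 0 1.341" --pt "-26 -211 -90 0 0 1.341" --pt "-26 -211 -90 0 0 1.341" --pt "-26 -211 -90 0 0 1.341" --pt "-26 -211 -90 0 0 1.341" --grip 1

```text
clock: 31.1
eef_pos: [0.4353, 0.1564, 0.1419]
eef_rot: [-3.141, -0.001, 0.107]
contact_force: [-0.2, -0.8, 0.5]
finger_gap: 0.0854
```

```bash
python3 -c "
from h import *
st();caps3d();go(.4367,.1538,.0155,.1)
a=snap('top')['frame'][160:222,238:400,::-1];b=snap('scene')['frame'][195:257,320:482,::-1]
a=np.vstack([a,b])
a=cv2.resize(a,None,fx=4.8,fy=4.8,interpolation=cv2.INTER_CUBIC);cv2.imwrite('pics/c5.png',cv2.convertScaleAbs(a,alpha=1.7))"
```

```text
31.1 [0.4353 0.1564 0.1419] [-3.141e+00 -1.000e-03  1.070e-01] [-0.15 -0.84  0.52] [ 0.025  0.035 -0.005] 0.0854 [0.24 0.32 1.96 0.   0.87 1.71]
[274.6 179.8] [389.7 213. ] [0.6503 0.1749 0.088 ] 0.72
[290.  182.2] [372.9 218.3] [0.6447 0.1317 0.0872] 0.6
[365.7 248.3] [260.7 207.1] [ 0.469  -0.0852  0.0563] 0.28
[327.6 252.1] [296.9 188.2] [0.4556 0.0212 0.0563] 0.45
[283.8 256.4] [334.3 160.1] [0.4373 0.1399 0.086 ] 0.1
[368.5 264. ] [251.2 196.2] [ 0.4256 -0.0935  0.0564] 0.31
[325.9 267.8] [290.8 176.3] [0.4117 0.0243 0.0564] 0.28
move [1.1, 2.8, 126.3] [-0.0, -0.0, 0.006]
```

View pics/c5.png

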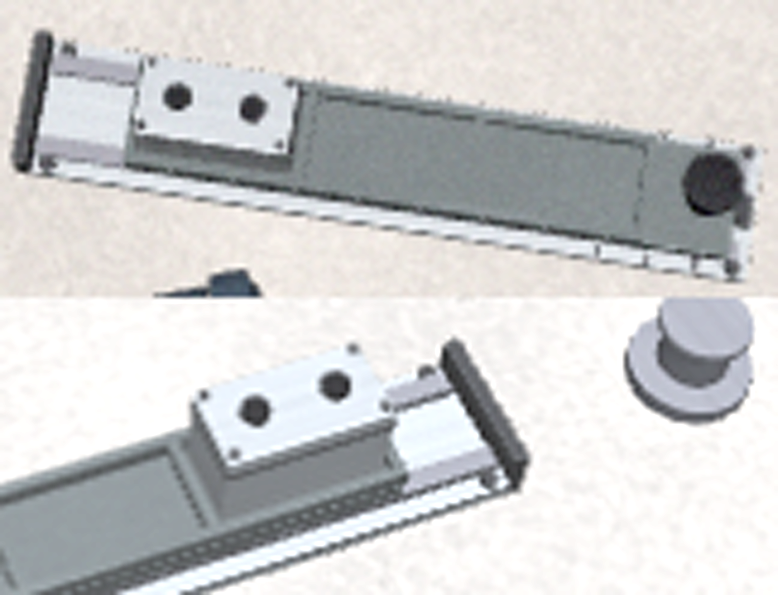

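Both views show can A level in pocket 2, cap heights equal to within 1 mm. Next is can B.

Emit:
apply_moves --pt "1 2 0 0 0 0" --pt "1 2 45 0 0 0" --pt "1 2 85 0 0 0" --pt "1 2 126 0 0 0" --pt "1 2 126 0 0 0" --pt "1 2 126 0 0 0"

```text
clock: 31.9
eef_pos: [0.4366, 0.1545, 0.0163]
eef_rot: [-3.141, 0.001, 0.103]
contact_force: [0.9, 0.4, 0.9]
finger_gap: 0.0855
```

Emit:
apply_moves --pt "0 0 0 0 0 0" --pt "0 0 0 0 0 0" --pt "0 0 0 0 0 0" --pt "0 0 0 0 0 0" --pt "0 0 0 0 0 0" --pt "0 0 0 0 0 0" --pt "0 0 -20 0 0 0" --pt "0 0 -60 0 0 0" --pt "0 0 -60 0 0.15 0" --pt "0 0 -60 0 0.3 0" --pt "0 0 -60 0 0.44 0" --pt "0 0 -60 0 0.44 0" --pt "0 0 -60 0 0.44 0" --pt "0 0 -60 0 0.44 0" --pt "0 0 -60 0 0.3 0" --pt "0 0 -60 0 0.15 0" --pt "0 0 -60 0 0.015 0" --pt "0 0 -60 0 0.015 0" --pt "0 0 -60 0 0.015 0" --pt "0 0 -60 0 0.015 0" --grip -1

```text
clock: 33.9
eef_pos: [0.4368, 0.1546, 0.0757]
eef_rot: [-3.141, -0.018, 0.102]
contact_force: [-0.3, 0.1, -4.1]
finger_gap: 0.0473
```

```bash
python3 -c "
from h import *
feel(6)"
```

```text
My,Mx,Fz [-0.0219 -0.0138 -4.2194] sd [0.028  0.0224 0.2977]
34.15 [0.4358 0.1546 0.0757] [-3.141 -0.016  0.103] [-0.16 -0.55 -4.32] [-0.024  0.038  0.029] 0.0474 [ 0.24  0.43  2.01 -0.    0.69  1.71]
```

Emit:
apply_moves --pt "0 0 0 0 -0.15 0" --pt "0 0 0 0 -0.3 0" --pt "0 0 0 0 -0.45 0" --pt "0 0 0 0 -0.45 0" --pt "0 0 0 0 -0.45 0" --pt "0 0 0 0 -0.45 0" --pt "0 0 0 0 -0.3 0" --pt "0 0 0 0 -0.15 0" --pt "0 0 0 0 -0.03 0" --pt "0 0 0 0 -0.03 0" --pt "0 0 0 0 -0.03 0" --pt "0 0 0 0 -0.03 0"

```text
clock: 35.35
eef_pos: [0.4371, 0.1546, 0.0761]
eef_rot: [-3.141, 0.015, 0.103]
contact_force: [0.6, 0.4, -4.8]
finger_gap: 0.0472
```

```bash
python3 -c "
from h import *
feel(6)"
```

```text
My,Mx,Fz [ 0.0335  0.0133 -3.9247] sd [0.0251 0.0359 0.4885]
35.6 [0.4367 0.1545 0.0755] [-3.141  0.016  0.102] [ 0.14 -0.22 -3.91] [ 0.008 -0.056  0.021] 0.0474 [0.24 0.45 1.98 0.   0.73 1.7 ]
```

B is sound (difference +0.055; about +0.03 expected if sound, −0.06 if loose).

```bash
python3 -c "
from h import *
go(.636,.0512,.12,1.447)"
```

```text
move [187.0, 123.1, -47.4] [-0.011, 0.013, -1.345]
```

Emit:
apply_moves --pt "0 0 -47 0 0 0" --pt "20 14 -47 0 0.013 -0.14" --pt "187 123 -47 -0.011 0.013 -1.345" --pt "187 123 -47 -0.011 0.013 -1.345" --pt "187 123 -47 -0.011 0.013 -1.345" --pt "187 123 -47 -0.011 0.013 -1.345" --pt "187 123 -47 -0.011 0.013 -1.345" --pt "187 123 -47 -0.011 0.013 -1.345" --pt "187 123 -47 -0.011 0.013 -1.345" --pt "187 123 -47 -0.011 0.013 -1.345" --pt "187 123 -47 -0.011 0.013 -1.345" --pt "187 123 -47 -0.011 0.013 -1.345" --pt "187 123 -47 -0.011 0.013 -1.345" --pt "187 123 -47 -0.011 0.013 -1.345" --pt "187 123 -47 -0.011 0.013 -1.345"

```text
clock: 37.1
eef_pos: [0.6358, 0.0514, 0.12]
eef_rot: [3.141, -0.0, 1.446]
contact_force: [0.6, -0.2, -3.2]
finger_gap: 0.0475
```

```bash
python3 -c "
from h import *
st();go(.636,.0512,.06,1.447);caps3d()"
```

```text
37.1 [0.6358 0.0514 0.12  ] [ 3.141 -0.     1.446] [ 0.6  -0.25 -3.23] [-0.066  0.023  0.037] 0.0475 [ 0.01  0.63  1.5  -0.    1.01  0.13]
move [-0.2, 0.2, 60.0] [0.001, -0.0, -0.001]
[274.4 179.9] [389.7 213.1] [0.6502 0.1755 0.0871] 0.62
[365.7 248.5] [260.5 207.1] [ 0.4686 -0.0853  0.0558] 0.17
[368.3 264. ] [251.2 196.1] [ 0.4255 -0.0931  0.0563] 0.18
```

Emit:
apply_moves --pt "0 0 40 0 0 0" --pt "0 0 56 0 0 0" --pt "0 0 60 0 0 0" --pt "0 0 64 0 0 0" --pt "0 0 68 0 0 0" --pt "0 0 70 0 0 0" --pt "0 0 70 0 0 0"

```text
clock: 37.9
eef_pos: [0.636, 0.0514, 0.0504]
eef_rot: [3.14, -0.0, 1.448]
contact_force: [0.1, -0.6, -4.4]
finger_gap: 0.0472
```

```bash
python3 -c "
from h import *
st()"
```

```text
37.9 [0.636  0.0514 0.0504] [ 3.14  -0.     1.448] [ 0.12 -0.64 -4.41] [-0.013 -0.068  0.014] 0.0472 [ 0.01  0.72  1.53 -0.    0.88  0.13]
```

Emit:
apply_moves --pt "0 0 1 0 0 0" --pt "0 0 3 0 0 0" --pt "0 0 4 0 0 0" --pt "0 0 4 0 0 0"

```text
clock: 38.3
eef_pos: [0.6362, 0.0513, 0.0475]
eef_rot: [3.14, -0.0, 1.447]
contact_force: [-4.8, -1.3, 10.8]
finger_gap: 0.0473
```

Emit:
apply_moves --pt "0 0 0 0 0 0" --pt "0 0 0 0 0 0" --pt "0 0 0 0 0 0" --pt "0 0 0 0 0 0" --pt "0 0 -40 0 0 0" --pt "0 0 -90 0 0 0" --pt "-53 -192 -90 0 0 1.517" --pt "-53 -192 -90 0 0 1.517" --pt "-53 -192 -90 0 0 1.517" --pt "-53 -192 -90 0 0 1.517" --pt "-53 -192 -90 0 0 1.517" --pt "-53 -192 -90 0 0 1.517" --pt "-53 -192 -90 0 0 1.517" --pt "-53 -192 -90 0 0 1.517" --pt "-53 -192 -90 0 0 1.517" --pt "-53 -192 -90 0 0 1.517" --pt "-53 -192 -90 0 0 1.517" --pt "-53 -192 -90 0 0 1.517" --pt "-53 -192 -90 0 0 1.517" --grip 1

```text
clock: 40.2
eef_pos: [0.4387, 0.0224, 0.1358]
eef_rot: [-3.142, -0.001, -0.066]
contact_force: [0.4, -0.1, -0.8]
finger_gap: 0.0858
```

```bash
python3 -c "
from h import *
st();caps3d();cans();go(.4352,.0221,.0155,-.069)"
```

```text
40.2 [0.4387 0.0224 0.1358] [-3.142e+00 -1.000e-03 -6.600e-02] [ 0.38 -0.13 -0.76] [0.004 0.018 0.016] 0.0858 [-0.06  0.29  2.02 -0.    0.83  1.58]
[274.6 179.8] [389.7 213.1] [0.6505 0.175  0.0877] 0.78
[290.2 182.2] [372.9 218.4] [0.645  0.1314 0.0873] 0.74
[311.5 185. ] [349.1 226.1] [0.6384 0.0712 0.0872] 0.29
[327.1 187.3] [332.  231.7] [0.6335 0.028  0.0867] 0.65
[365.7 248.3] [260.7 207.1] [ 0.469  -0.0852  0.0563] 0.28
[368.5 264. ] [251.2 196.2] [ 0.4256 -0.0935  0.0564] 0.31
top [ 0.4484 -0.0891] yaw 0.186
scene [0.4354 0.0218] yaw -0.067
scene [ 0.449  -0.0899] yaw 0.187
scene [0.6308 0.1666] yaw 1.444
scene [0.619  0.0593] yaw 1.469
move [-3.6, 0.5, 120.3] [0.0, -0.001, 0.001]
```

Both placed cans have equal cap heights, so both are seated. Next is can C.

Emit:
apply_moves --pt "-3 0 0 0 0 0" --pt "-3 0 45 0 0 0" --pt "-3 0 85 0 0 0" --pt "-3 0 120 0 0 0" --pt "-3 0 120 0 0 0" --pt "-3 0 120 0 0 0"

```text
clock: 41.0
eef_pos: [0.4358, 0.0226, 0.0163]
eef_rot: [3.142, -0.0, -0.069]
contact_force: [0.2, -0.2, -0.1]
finger_gap: 0.0858
```

Emit:
apply_moves --pt "0 0 0 0 0 0" --pt "0 0 0 0 0 0" --pt "0 0 0 0 0 0" --pt "0 0 0 0 0 0" --pt "0 0 0 0 0 0" --pt "0 0 0 0 0 0" --pt "0 0 -20 0 0 0" --pt "0 0 -60 0 0 0" --pt "0 0 -60 0 0.15 0" --pt "0 0 -60 0 0.3 0" --pt "0 0 -60 0 0.44 0" --pt "0 0 -60 0 0.44 0" --pt "0 0 -60 0 0.44 0" --pt "0 0 -60 0 0.44 0" --pt "0 0 -60 0 0.3 0" --pt "0 0 -60 0 0.15 0" --pt "0 0 -60 0 0.015 0" --pt "0 0 -60 0 0.015 0" --pt "0 0 -60 0 0.015 0" --pt "0 0 -60 0 0.015 0" --grip -1

```text
clock: 43.0
eef_pos: [0.4353, 0.0227, 0.0754]
eef_rot: [-3.141, -0.018, -0.069]
contact_force: [-2.1, 1.3, -5.3]
finger_gap: 0.0476
```

```bash
python3 -c "
from h import *
feel(6)"
```

```text
My,Mx,Fz [ 0.2398 -0.0386 -4.6227] sd [0.5412 0.1648 1.3084]
43.25 [0.4355 0.0226 0.0758] [-3.142 -0.017 -0.069] [ 0.56  0.63 -4.31] [-0.09  -0.504 -0.091] 0.0474 [-0.05  0.4   2.07 -0.    0.66  1.59]
```

Emit:
apply_moves --pt "0 0 0 0 -0.15 0" --pt "0 0 0 0 -0.3 0" --pt "0 0 0 0 -0.45 0" --pt "0 0 0 0 -0.45 0" --pt "0 0 0 0 -0.45 0" --pt "0 0 0 0 -0.45 0" --pt "0 0 0 0 -0.3 0" --pt "0 0 0 0 -0.15 0" --pt "0 0 0 0 -0.03 0" --pt "0 0 0 0 -0.03 0" --pt "0 0 0 0 -0.03 0" --pt "0 0 0 0 -0.03 0"

```text
clock: 44.45
eef_pos: [0.4364, 0.0225, 0.0761]
eef_rot: [-3.142, 0.015, -0.069]
contact_force: [0.5, 0.6, -5.5]
finger_gap: 0.0474
```

```bash
python3 -c "
from h import *
feel(6)"
```

```text
My,Mx,Fz [ 0.1991  0.0331 -4.561 ] sd [0.5608 0.0652 1.3224]
44.7 [0.436  0.0225 0.0755] [-3.142  0.015 -0.069] [ 2.52 -0.68 -5.  ] [ 0.014 -0.376  0.041] 0.047 [-0.06  0.41  2.05  0.    0.7   1.58]
```

Can C's moment scatters by 0.55 N·m where a sound can gives 0.03, so its ball is rolling and C is a reject.

```bash
python3 -c "
from h import *
go(.525,-.324,.13,-.03)"
```

```text
move [112.0, 339.5, -56.1] [-0.0, 0.015, -0.039]
```

Emit:
apply_moves --pt "0 0 -30 0 0.015 0" --pt "5 20 -56 0 0.015 -0.039" --pt "17 50 -56 0 0.015 -0.039" --pt "112 340 -56 0 0.015 -0.039" --pt "112 340 -56 0 0.015 -0.039" --pt "112 340 -56 0 0.015 -0.039" --pt "112 340 -56 0 0.015 -0.039" --pt "112 340 -56 0 0.015 -0.039" --pt "112 340 -56 0 0.015 -0.039" --pt "112 340 -56 0 0.015 -0.039" --pt "112 340 -56 0 0.015 -0.039" --pt "112 340 -10 0 0.015 -0.039" --pt "112 340 30 0 0.015 -0.039" --pt "112 340 44 0 0.015 -0.039" --pt "112 340 50 0 0.015 -0.039" --pt "112 340 54 0 0.015 -0.039" --pt "112 340 54 0 0.015 -0.039"

```text
clock: 46.4
eef_pos: [0.5243, -0.3245, 0.0229]
eef_rot: [3.14, -0.003, -0.03]
contact_force: [0.2, 0.2, -2.9]
finger_gap: 0.0473
```

```bash
python3 -c "
from h import *
st()"
```

```text
46.4 [ 0.5243 -0.3245  0.0229] [ 3.14e+00 -3.00e-03 -3.00e-02] [ 0.18  0.22 -2.87] [0.081 0.075 0.067] 0.0473 [-0.63  0.73  1.6   0.    0.8   0.97]
```

Emit:
apply_moves --pt "0 0 2 0 0 0" --pt "0 0 3 0 0 0"

```text
clock: 46.6
eef_pos: [0.5242, -0.3249, 0.0217]
eef_rot: [3.14, -0.003, -0.03]
contact_force: [-19.2, 8.5, 38.0]
finger_gap: 0.0474
```

Emit:
apply_moves --pt "0 0 0 0 0 0" --pt "0 0 0 0 0 0" --pt "0 0 0 0 0 0" --pt "0 0 0 0 0 0" --pt "0 0 -50 0 0 0" --pt "0 0 -100 0 0 0" --pt "-83 -232 -110 0 0 -0.217" --pt "-83 -232 -110 0 0 -0.217" --pt "-83 -232 -110 0 0 -0.217" --pt "-83 -232 -110 0 0 -0.217" --pt "-83 -232 -110 0 0 -0.217" --pt "-83 -232 -110 0 0 -0.217" --pt "-83 -232 -110 0 0 -0.217" --pt "-83 -232 -110 0 0 -0.217" --grip 1

```text
clock: 48.0
eef_pos: [0.4478, -0.0907, 0.1274]
eef_rot: [3.141, -0.002, 0.186]
contact_force: [0.2, -0.0, -0.5]
finger_gap: 0.0855
```

```bash
python3 -c "
from h import *
st();go(.4487,-.0896,.0155,.187);cans();snap('top','t6.png')"
```

```text
48.0 [ 0.4478 -0.0907  0.1274] [ 3.141e+00 -2.000e-03  1.860e-01] [ 0.17 -0.04 -0.52] [ 0.071 -0.011 -0.007] 0.0855 [-0.3   0.33  1.98  0.    0.82  1.08]
move [0.9, -1.0, 111.9] [0.0, -0.002, -0.001]
scene [ 0.4488 -0.0898] yaw 0.19
scene [0.6306 0.1666] yaw 1.451
scene [0.619  0.0593] yaw 1.469
```

View pics/t6.png

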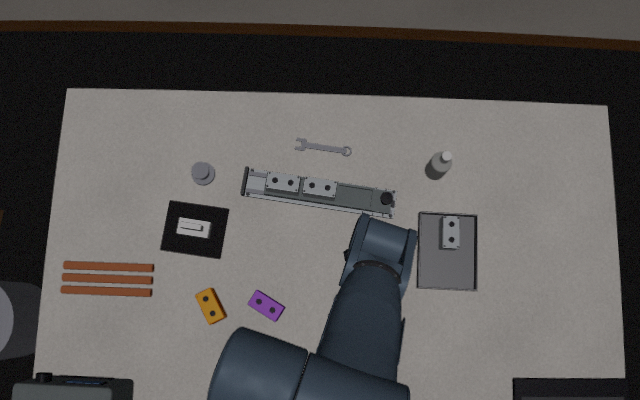

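The picture shows the filler on the mat at (193,227), cans in pockets 2 and 1, and the reject in the tray at (451,232). Next is can D.

Emit:
apply_moves --pt "1 -1 0 0 0 0" --pt "1 -1 45 0 0 0" --pt "1 -1 85 0 0 0" --pt "1 -1 112 0 0 0" --pt "1 -1 112 0 0 0" --pt "1 -1 112 0 0 0"

```text
clock: 48.75
eef_pos: [0.4482, -0.089, 0.0156]
eef_rot: [-3.141, -0.001, 0.186]
contact_force: [-0.2, -0.2, 0.1]
finger_gap: 0.0853
```

Emit:
apply_moves --pt "0 0 0 0 0 0" --pt "0 0 0 0 0 0" --pt "0 0 0 0 0 0" --pt "0 0 0 0 0 0" --pt "0 0 0 0 0 0" --pt "0 0 0 0 0 0" --pt "0 0 -20 0 0 0" --pt "0 0 -60 0 0 0" --pt "0 0 -60 0 0.15 0" --pt "0 0 -60 0 0.3 0" --pt "0 0 -60 0 0.44 0" --pt "0 0 -60 0 0.44 0" --pt "0 0 -60 0 0.44 0" --pt "0 0 -60 0 0.44 0" --pt "0 0 -60 0 0.3 0" --pt "0 0 -60 0 0.15 0" --pt "0 0 -60 0 0.015 0" --pt "0 0 -60 0 0.015 0" --pt "0 0 -60 0 0.015 0" --pt "0 0 -60 0 0.015 0" --grip -1

```text
clock: 50.75
eef_pos: [0.4498, -0.089, 0.076]
eef_rot: [3.139, -0.016, 0.187]
contact_force: [0.7, 0.8, -5.1]
finger_gap: 0.0468
```

```bash
python3 -c "
from h import *
feel(6)"
```

```text
My,Mx,Fz [ 0.0073  0.0362 -5.3233] sd [0.0367 0.0365 0.5656]
51.0 [ 0.447  -0.0884  0.0749] [-3.14  -0.017  0.187] [-0.36 -0.36 -4.61] [ 0.046  0.014 -0.007] 0.0476 [-0.3   0.43  2.02  0.02  0.68  1.07]
```

Emit:
apply_moves --pt "0 0 0 0 -0.15 0" --pt "0 0 0 0 -0.3 0" --pt "0 0 0 0 -0.45 0" --pt "0 0 0 0 -0.45 0" --pt "0 0 0 0 -0.45 0" --pt "0 0 0 0 -0.45 0" --pt "0 0 0 0 -0.3 0" --pt "0 0 0 0 -0.15 0" --pt "0 0 0 0 -0.03 0" --pt "0 0 0 0 -0.03 0" --pt "0 0 0 0 -0.03 0" --pt "0 0 0 0 -0.03 0"

```text
clock: 52.2
eef_pos: [0.4485, -0.0889, 0.0755]
eef_rot: [3.141, 0.015, 0.187]
contact_force: [0.2, -0.2, -4.4]
finger_gap: 0.0473
```

```bash
python3 -c "
from h import *
feel(6);go(.421,-.321,.13,-.03);go(.623,-.051,.12,1.447)"
```

```text
My,Mx,Fz [ 0.041   0.0094 -4.8689] sd [0.0268 0.0305 0.283 ]
52.45 [ 0.4482 -0.0886  0.075 ] [-3.141  0.015  0.187] [-0.21  0.65 -4.59] [0.051 0.01  0.017] 0.0473 [-0.29  0.44  2.   -0.01  0.72  1.1 ]
move [-70.8, 223.3, -54.0] [0.001, 0.015, 0.217]
move [178.1, -4.4, -47.6] [-0.009, 0.013, -1.26]
```

D is quiet (difference +0.034), so it is sound and goes in pocket 0.

Emit:
apply_moves --pt "0 0 -30 0 0.013 0" --pt "5 0 -55 0 0.013 -0.05" --pt "178 -4 -55 -0.009 0.013 -1.26" --pt "178 -4 -55 -0.009 0.013 -1.26" --pt "178 -4 -55 -0.009 0.013 -1.26" --pt "178 -4 -55 -0.009 0.013 -1.26" --pt "178 -4 -55 -0.009 0.013 -1.26" --pt "178 -4 -55 -0.009 0.013 -1.26" --pt "178 -4 -55 -0.009 0.013 -1.26" --pt "178 -4 -55 -0.009 0.013 -1.26" --pt "178 -4 -55 -0.009 0.013 -1.26" --pt "178 -4 -55 -0.009 0.013 -1.26" --pt "178 -4 -55 -0.009 0.013 -1.26" --pt "178 -4 -55 -0.009 0.013 -1.26"

```text
clock: 53.85
eef_pos: [0.6229, -0.0516, 0.1276]
eef_rot: [3.141, -0.001, 1.445]
contact_force: [-0.1, 0.4, -5.0]
finger_gap: 0.0479
```

```bash
python3 -c "
from h import *
st();go(.6233,-.051,.05,1.447)"
```

```text
53.85 [ 0.6229 -0.0516  0.1276] [ 3.141e+00 -1.000e-03  1.445e+00] [-0.15  0.41 -4.98] [ 0.034  0.011 -0.028] 0.0479 [-0.16  0.6   1.54  0.    1.01 -0.03]
move [0.6, 0.3, 77.6] [0.001, -0.001, -0.002]
```

Emit:
apply_moves --pt "0 0 40 0 0 0" --pt "0 0 60 0 0 0" --pt "0 0 66 0 0 0" --pt "0 0 70 0 0 0" --pt "0 0 74 0 0 0" --pt "0 0 77 0 0 0" --pt "0 0 77 0 0 0"

```text
clock: 54.55
eef_pos: [0.6231, -0.0516, 0.0511]
eef_rot: [3.14, -0.001, 1.447]
contact_force: [-0.3, 0.1, -4.1]
finger_gap: 0.0476
```

```bash
python3 -c "
from h import *
st()"
```

```text
54.55 [ 0.6231 -0.0516  0.0511] [ 3.140e+00 -1.000e-03  1.447e+00] [-0.25  0.08 -4.14] [ 0.03   0.025 -0.018] 0.0476 [-0.16  0.7   1.57  0.    0.87 -0.03]
```

Emit:
apply_moves --pt "0 0 2 0 0 0" --pt "0 0 4 0 0 0" --pt "0 0 4 0 0 0"

```text
clock: 54.85
eef_pos: [0.623, -0.0516, 0.0467]
eef_rot: [3.141, -0.001, 1.447]
contact_force: [0.2, -0.2, -5.6]
finger_gap: 0.0477
```

Emit:
apply_moves --pt "0 0 0 0 0 0" --pt "0 0 0 0 0 0" --pt "0 0 0 0 0 0" --pt "0 0 0 0 0 0" --pt "0 0 -40 0 0 0" --pt "0 0 -90 0 0 0" --pt "0 -200 -90 0 0 0" --pt "0 -200 -90 0 0 0" --pt "0 -200 -90 0 0 0" --pt "0 -200 -90 0 0 0" --pt "0 -200 -90 0 0 0" --pt "0 -200 -90 0 0 0" --grip 1

```text
clock: 56.05
eef_pos: [0.4243, -0.0269, 0.1372]
eef_rot: [3.139, -0.001, 1.447]
contact_force: [0.9, -0.0, 0.6]
finger_gap: 0.0853
```

```bash
python3 -c "
from h import *
st();caps3d();go(.6105,-.1385,.14,1.447)
a=snap('top')['frame'][160:260,238:490,::-1];b=snap('scene')['frame'][180:280,220:472,::-1]
a=np.vstack([a,b])
a=cv2.resize(a,None,fx=3,fy=3,interpolation=cv2.INTER_CUBIC);cv2.imwrite('pics/c7.png',cv2.convertScaleAbs(a,alpha=1.6))"
```

```text
56.05 [ 0.4243 -0.0269  0.1372] [ 3.139e+00 -1.000e-03  1.447e+00] [ 0.92 -0.01  0.58] [-0.067 -0.013 -0.012] 0.0853 [-0.17  0.27  2.05  0.    0.82 -0.05]
[274.6 179.8] [389.7 213. ] [0.6503 0.1749 0.088 ] 0.72
[290.1 182.3] [372.9 218.3] [0.6447 0.1316 0.0872] 0.73
[311.5 184.8] [349.1 226.1] [0.6388 0.0711 0.0879] 0.18
[327.1 187.4] [332.  231.7] [0.6333 0.028  0.0863] 0.72
[348.1 190.6] [307.3 239. ] [ 0.6257 -0.0312  0.0869] 0.24
[363.7 193.2] [289.  244.4] [ 0.6196 -0.0747  0.0869] 0.32
move [-87.6, 197.1, -2.4] [0.003, -0.001, -0.0]
```

View pics/c7.png

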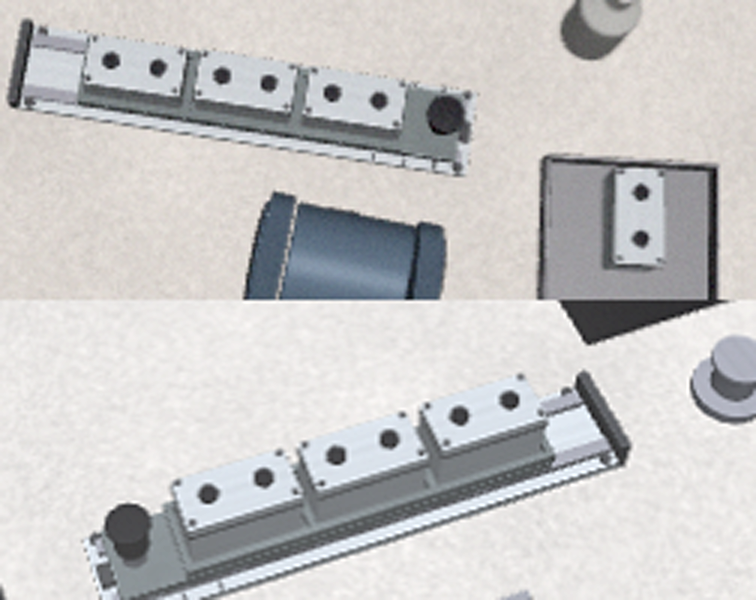

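All three pocketed cans show equal cap heights and look square, and the reject stands in the tray. Next is the knob.

Emit:
apply_moves --pt "-88 197 -2 0 0 0" --pt "-88 197 -2 0 0 0" --pt "-88 197 -2 0 0 0" --pt "-88 197 -2 0 0 0" --pt "-88 197 -2 0 0 0" --pt "-88 197 -2 0 0 0" --pt "-88 197 -2 0 0 0"

```text
clock: 56.95
eef_pos: [0.6086, -0.1383, 0.1379]
eef_rot: [-3.141, -0.001, 1.447]
contact_force: [0.1, 0.7, 0.0]
finger_gap: 0.0852
```

```bash
python3 -c "
from h import *
st();go(.6108,-.1392,.0365,1.447)"
```

```text
56.95 [ 0.6086 -0.1383  0.1379] [-3.141e+00 -1.000e-03  1.447e+00] [0.09 0.73 0.01] [-0.014  0.015  0.045] 0.0852 [-0.3   0.59  1.53  0.    1.03 -0.17]
move [-0.7, 2.4, 101.4] [-0.001, -0.001, -0.0]
```

Emit:
apply_moves --pt "-1 2 40 0 0 0" --pt "-1 2 80 0 0 0" --pt "-1 2 101 0 0 0" --pt "-1 2 101 0 0 0" --pt "-1 2 101 0 0 0"

```text
clock: 57.45
eef_pos: [0.6109, -0.1394, 0.0386]
eef_rot: [3.141, -0.001, 1.447]
contact_force: [0.1, 0.2, 0.7]
finger_gap: 0.0853
```

Emit:
apply_moves --pt "0 0 0 0 0 0" --pt "0 0 0 0 0 0" --pt "0 0 0 0 0 0" --pt "0 0 0 0 0 0" --pt "0 0 0 0 0 0" --pt "0 0 0 0 0 0" --pt "0 0 0 0 0 0" --pt "0 0 -4 0 0 0" --pt "0 0 -8 0 0 0" --pt "0 0 -11 0 0 0" --pt "0 0 -12 0 0 0" --pt "0 0 -12 0 0 0" --grip -1

```text
clock: 58.65
eef_pos: [0.6105, -0.1398, 0.0493]
eef_rot: [-3.141, -0.001, 1.447]
contact_force: [0.1, -1.0, -10.4]
finger_gap: 0.0306
```

```bash
python3 -c "
from h import *
st()"
```

```text
58.65 [ 0.6105 -0.1398  0.0493] [-3.141e+00 -1.000e-03  1.447e+00] [  0.12  -0.99 -10.37] [-0.114 -0.032 -0.061] 0.0306 [-0.3   0.71  1.57  0.    0.87 -0.18]
```

Pull confirmed at 10.4 N. I'll slide it +30 mm slowly and lower it.

Emit:
apply_moves --pt "3 0 0 0 0 0" --pt "7 0 0 0 0 0" --pt "11 0 0 0 0 0" --pt "15 0 0 0 0 0" --pt "19 0 0 0 0 0" --pt "23 0 0 0 0 0" --pt "27 0 0 0 0 0" --pt "30 0 0 0 0 0" --pt "30 0 0 0 0 0" --pt "30 0 0 0 0 0" --pt "30 0 4 0 0 0" --pt "30 0 8 0 0 0" --pt "30 0 11 0 0 0" --pt "30 0 12 0 0 0" --pt "30 0 12 0 0 0"

```text
clock: 60.15
eef_pos: [0.6145, -0.1101, 0.0384]
eef_rot: [3.141, -0.001, 1.447]
contact_force: [-6.7, 1.5, -2.2]
finger_gap: 0.0307
```

```bash
python3 -c "
from h import *
st()"
```

```text
60.15 [ 0.6145 -0.1101  0.0384] [ 3.141e+00 -1.000e-03  1.447e+00] [-6.72  1.46 -2.25] [ 0.26   1.174 -0.024] 0.0307 [-0.25  0.72  1.57  0.    0.84 -0.13]
```

Emit:
apply_moves --pt "0 0 0 0 0 0" --pt "0 0 0 0 0 0" --pt "0 0 0 0 0 0" --pt "0 0 0 0 0 0" --pt "0 0 -40 0 0 0" --pt "0 0 -110 0 0 0" --pt "-50 -200 -120 0 0 0" --pt "-50 -200 -120 0 0 0" --pt "-50 -200 -120 0 0 0" --pt "-50 -200 -120 0 0 0" --pt "-50 -200 -120 0 0 0" --pt "-50 -200 -120 0 0 0" --pt "-50 -200 -120 0 0 0" --grip 1

```text
clock: 61.45
eef_pos: [0.4112, -0.1353, 0.1579]
eef_rot: [3.139, -0.0, 1.447]
contact_force: [0.5, 1.0, -0.3]
finger_gap: 0.0854
```

```bash
python3 -c "
from h import *
st();caps3d()
T=snap('top');S=snap('scene')
import os
def blob(im,roi,thr=45):
    g=cv2.cvtColor(im,6); x0,y0,x1,y1=roi; n,l,s,ce=cv2.connectedComponentsWithStats((g[y0:y1,x0:x1]<thr).astype(np.uint8)); i=1+np.argmax(s[1:,4]); return (ce[i]+[x0,y0]).round(2),s[i]
for f,R in(('top0.png',(365,180,390,210)),('scene0.png',(262,235,290,270))):
    print('start',blob(cv2.imread('pics/'+f),R))
print('now',blob(T['frame'][:,:,::-1].copy(),(365,180,390,210)),blob(S['frame'][:,:,::-1].copy(),(262,235,290,270)))
a=np.vstack([T['frame'][160:260,238:490,::-1],S['frame'][180:280,220:472,::-1]])
a=cv2.resize(a,None,fx=3,fy=3,interpolation=cv2.INTER_CUBIC);cv2.imwrite('pics/c8.png',cv2.convertScaleAbs(a,alpha=1.6))"
```

```text
61.45 [ 0.4112 -0.1353  0.1579] [ 3.139 -0.     1.447] [ 0.46  0.99 -0.26] [ 0.005 -0.018 -0.011] 0.0854 [-0.43  0.24  2.01  0.    0.88 -0.3 ]
[264.  178.1] [401.  209.7] [0.6543 0.2048 0.0875] 0.6
[279.6 180.7] [384.2 214.9] [0.6485 0.161  0.0869] 0.68
[300.8 183.2] [361.1 222.4] [0.6427 0.1011 0.0879] 0.32
[316.5 185.8] [343.9 227.9] [0.6369 0.0577 0.0868] 0.67
[337.5 189. ] [319.8 235. ] [ 0.6293 -0.0012  0.0875] 0.54
[353.2 191.5] [301.8 240.5] [ 0.6236 -0.0448  0.0872] 0.78
start (array([376.17, 196.66]), array([  6,  10,  12,  14, 122], dtype=int32))
start (array([275.03, 258.27]), array([ 6, 17, 13, 11, 64], dtype=int32))
now (array([375.41, 196.54]), array([  5,  10,  12,  14, 125], dtype=int32)) (array([275.78, 258.55]), array([ 7, 19, 13,  9, 58], dtype=int32))
```

View pics/c8.png

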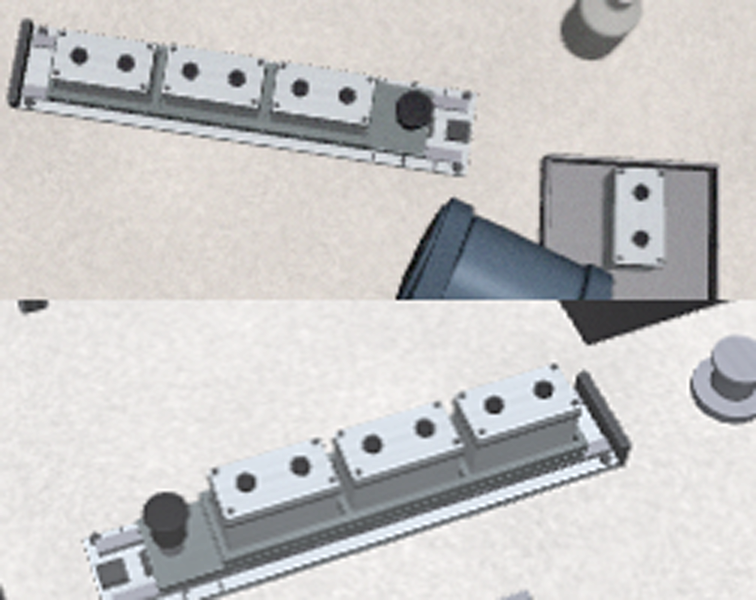

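```bash
python3 -c "
from h import *
print(arm.hand_in());st()"
```

```text
the job is handed in; nothing more can be done
None
the job is handed in; nothing more can be done
```

The job is done and handed in at 61.5 s of the 210 s allowed; no verdict came back.

**What I did**
- I pulled the knob, brought the carriage back one notch and let it lock.
- The only filler there was now stands on the mat.
- I tipped all four canisters. One rattled: the second-nearest to the tray at the start. Its moment reading scattered by about 0.55 N·m, where the others scattered by about 0.03. It stands in the reject tray.
- The three sound ones are in the pockets.
- I pulled the knob again (10.4 N), moved the carriage 30 mm to the middle notch and let it lock.

**Last checks**
- **Canisters in pockets:** the cap heights agree within about 1 mm across all three, so they sit level. They moved 30 mm with the carriage.
- **Knob:** it is at its starting height in the camera view, so the pin is in its notch. It sits about 1.5–2 mm from its starting position along the slide, about the 2 mm play.
- **Reject and filler:** the reject stands flat in the tray. I last saw the filler on the mat before the final steps, and the arm did not go near it again.
- **Bystanders:** I did not touch the bottle, flange or spanner.

**What went wrong or disagreed**
- My first knob grip caught the flange, so I reopened and gripped lower.
- The first canister first landed on a pocket divider; I regrasped it and seated it again.
- One reading of the first canister, at a large tilt, fell between sound and loose. Its other readings all said sound.

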